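# Fill the spring-lid topping box at the buffet

### The arm

A 7-joint arm with a two-finger parallel gripper is mounted at the origin on the work surface. World frame = base frame: x ahead of the robot, y to its left, z up, the work surface at z = 0. Lengths are in m, angles in rad, forces in N, time in s.
With the tool pointing down it reaches from about 0.425 to 0.925 m from the base axis. Payload 6.8 kg.
Tool frame: the origin (TCP) lies where the fingers leave the gripper's body, on its centre line; the fingertips stand 73 mm ahead of it and the grasp point (between the pads) lies 54 mm ahead of it; z points along the fingers, y is the line along which they close (so a half turn about z gives the same grasp; the last joint's range is limited). The gripper opens to 85 mm and grips with 20 to 120 N. Pads are 22 mm wide; open, the fingers measure 114 mm over their backs; the gripper's body (76 mm by 85 mm) begins 54 mm behind the grasp point. The pads swing forward as they close: fully open they stand 13 mm farther back than shut.
Start: joints at [1.179, 0.477, 0.022, 1.555, -0.011, 1.109, -0.083], TCP at [0.189, -0.648, 0.304] pointing down, gripper open.
Joint ranges: [-2.96, 2.96], [-0.34, 2.1], [-1.41, 1.46], [0.24, 2.44], [-1.37, 4.51], [0.17, 1.92], [-2.96, 2.96]. Speed limits (rad/s): [2.39, 2.39, 3.14, 3.14, 3.14, 3.14, 3.14].

### API

Orientations are given as a rotation vector (axis times angle).
In Python, from bench import r gives the robot as it stands.
- The arm moves only by the shell command python3 drive.py FILE [OPENING] [FORCE], which reads ROWS from the file FILE. ROWS is a JSON list of rows, 1 to 5 of them, each of 6 numbers: dx, dy, dz in m, then a rotation vector rx, ry, rz in rad; each row is the pose to reach, as a shift and turn from the pose commanded when the command began, along the tool's axes at that moment; what a row does not reach only later rows make up. A row lasts 1/10 s, in which the tool goes at most 0.05 m and 0.15 rad, less where a joint would pass 70% of its speed; a pose out of reach is approached as far as the arm can. OPENING is the finger opening in m, set as the command begins (- or left out keeps the last). The fingers move at their own pace and stop on an object; FORCE is the grip in N (left out, the last holds). Time passes only in rows, so rows that do not move let the fingers close. It prints the time, the measured TCP pose, the force, the opening and the grip force at its end. Input that does not fit is refused with a message, and nothing moves.
- r.get_obs(): the state, without advancing time (a new reading comes with each control period).
- r.grab_frame(name): name is "scene" or "side" or "wrist"; returns (picture, depth): 480x640x3 uint8, blue, green, red; 480x640 float32, m along the optical axis (not along the pixel's ray), 0 where there is no reading.
- r.camera_info(name): a dict with "camera_matrix" (3x3 intrinsics, pixels), "R" (3x3) and "t" (3): a world point X has camera coordinates R X + t. Camera axes: x right, y down, z forward; pixel columns grow to the right and rows downward; lengths in m; the calibration is good to about 2 mm. The wrist camera is an equidistant fisheye: a pixel r from the principal point sees the ray r / f radians off the axis. A picture is of the moment at which its call begins: read the wrist's pose just before it. camera_info takes no time and is no camera call; for the wrist camera it gives the pose at the moment of the call.
- r.hand_in(): hands the job in; it is judged then, once.
The state is a dict: "clock": time; "joints": joint angles; "qvel": joint speeds; "tau": joint torques, N m; "tcp_pos": TCP position; "orientation": TCP orientation; "contact_force": force on the tool from outside, world axes, zero at the start; "moment": the same for the moment, N m; "grip_width": finger opening in m; "gripper_force": force on a finger pad.
Only numpy, scipy, OpenCV 4.12 (cv2) and the standard library are available. Lean on these libraries where they do the work, as an engineer would, in place of code of your own. Each camera call takes 0.05 s, during which the arm holds its last target. There are 200 camera calls.

### The job

Fill the metal topping box on the buffet: press the catch on its front while steadying the spring lid so that it comes up under control and never flies open, and lay every wafer bar from the table in the box. Turn the dial on top of the clear swing jar to its largest opening while the jar stands upright, swing the jar over the open box by its handle and shake every chocolate nut out into the box, then swing the jar back fully upright and press the lid shut until the catch holds it. Leave the mug, ramekin, jam jar and spoon where they are.

Things in the scene. Friction and masses are not known exactly. Their poses are not given: they have to be found in the camera images.
- stand: Jar stand, fixed: steel foot 150 x 76 x 12 mm and a 26 x 50 mm column, 192 mm high, centred 75 mm to +x of the origin, behind the jar. Origin: on the table under the jar's axis; x away from the robot, y towards the topping box (its centre about 142 mm away), z up.
- jar_pivot (a point): Point on the jar's swing axis and centre line, 165 mm above the table; frame fixed, parallel to the stand's; the swing axis is x. The jar is a clear cylinder 72 mm wide, from 45 mm below this point to 97 mm above it, with a 4 mm floor; with dial and knob it rises 127 mm above.
- jar (a joint): Swing of the jar (rad): 0 upright on its stop, grows as its top tips to +y of the stand, over the box, to the end stop at 2.0 (mouth 25 degrees below level). Stiff, stays where it is left; 3 to 5 N at the handle. Nuts roll out from about 1.6 on; rocking it to and fro shakes out stragglers.
- handle (a point): Grip point of the jar's handle, a round black bar 14 mm thick, parallel to the stand's x, reaching 20 mm either side of this point; 85 mm to -x of jar_pivot, 80 mm from the swing axis. Upright, the crank points to -y and 25 degrees up; it swings over the top with the jar and at 2.0 points to +y, 40 degrees up. Can be held from above, fingers closing along the stand's y, all the way.
- dial_knob (a point): Top centre of the dial's grip bar, on the jar's axis: black, 34 mm long, 10 mm wide, 26 mm high above the disc. This frame turns with the dial; the bar's length lies along (0.866, 0.5, 0) in it. The black disc, 75 mm wide, has wedge openings 12, 24 and 90 degrees wide over a fixed steel lid with one 90 degree window on the box side.
- dial (a joint): Turn of the dial (rad), growing counter-clockwise seen from above: smallest opening over the window at 0, middle at 1.05, largest (the only one that passes the nuts) fully over the window at 2.62; end stops at 0 and 2.68. Light friction (0.02 N m), no detents. 2.45 or more counts as the largest.
- box: Topping box, aluminium, fixed: 150 (x) by 180 (y) by 60 mm high, walls and floor 4 mm, open inside. Origin: centre of its underside; x away from the robot, z up, the jar on its -y side. Lid hinged along the far (+x) rim; catch on the front (-x) wall. Floor top 4 mm above the table.
- lid_hinge (a point): Middle of the lid's hinge line, along the box's y at the far rim, 60.5 mm above the table; frame fixed, parallel to the box. The lid is a flat metal plate reaching 150 mm from the hinge, 176 mm wide, 5 mm thick, underside in the hinge plane; when shut its top is 65.5 mm above the table.
- lid (a joint): Lid angle (rad): 0 shut, 1.6 fully open, upright, at its stop. A spring pushes it open and keeps it open (1 to 2 N at the edge); freed and left alone it flies open in under half a second; faster than 4 rad/s counts as flying open. To shut it, press it fully down (up to 12 N near the front edge) until the bevelled hook snaps over the edge.
- catch_pad (a point): Top centre of the catch's black thumb pad, 24 x 28 mm, 78 mm above the table (12.5 mm above the shut lid), 107 mm in front (-x) of the box's centre and 20 mm to its +y. Pressed 4 to 7 mm straight down (3 to 5 N) it frees the lid. One finger of an open gripper can press it while the other, some 60 mm further from the robot, hovers over the lid to check its rise.
- catch (a joint): Travel of the catch button (m): 0 at rest with the hook 4 mm over the lid's front edge; pressed 4 to 5 mm it has drawn the hook clear and frees the lid; 0.007 fully down. Springs back by itself. The steel hook stands up to 80 mm above the table, right behind the pad.
- nut1_center (a point): Chocolate-coated nut, a brown ball 16 mm across, 10 g, in the clear jar at the start. Point: its centre. 3 to 5 are present.
- nut2_center (a point): Chocolate-coated nut, a brown ball 16 mm across, 10 g, in the clear jar at the start. Point: its centre. 3 to 5 are present.
- nut3_center (a point): Chocolate-coated nut, a brown ball 16 mm across, 10 g, in the clear jar at the start. Point: its centre. 3 to 5 are present.
- nut4_center (a point): Chocolate-coated nut, a brown ball 16 mm across, 10 g, in the clear jar at the start. Point: its centre. 3 to 5 are present.
- nut5_center (a point): Chocolate-coated nut, a brown ball 16 mm across, 10 g, in the clear jar at the start. Point: its centre. 3 to 5 are present.
- bar1: Wafer bar, tan with dark stripes, rigid, 60 (x) by 20 (y) by 14 mm high, 30 g; lying on the table to the box's left at the start. Origin: centre of its underside. 2 to 4 are present.
- bar2: Wafer bar, tan with dark stripes, rigid, 60 (x) by 20 (y) by 14 mm high, 30 g; lying on the table to the box's left at the start. Origin: centre of its underside. 2 to 4 are present.
- bar3: Wafer bar, tan with dark stripes, rigid, 60 (x) by 20 (y) by 14 mm high, 30 g; lying on the table to the box's left at the start. Origin: centre of its underside. 2 to 4 are present.
- bar4: Wafer bar, tan with dark stripes, rigid, 60 (x) by 20 (y) by 14 mm high, 30 g; lying on the table to the box's left at the start. Origin: centre of its underside. 2 to 4 are present.
- ramekin: White ramekin 70 mm wide, 40 mm high, a bystander: origin under its centre.
- jam: Small amber jam jar, 52 mm wide, 55 mm high, a bystander: origin under its centre.
- mug: White mug, 76 mm wide, 85 mm high, a bystander: origin under its centre.
- spoon: Spoon with a steel bowl and wooden handle, 160 mm long, lying flat, a bystander.

How it is judged:
By the outcome, as a careful person would: the job done as asked, in the order asked, and still so for the second after the job is handed in, with the robot touching nothing.
Of bar1, bar2, bar3, bar4 only 2 to 4 are there at a start; the rules pass over those that are not, and their reading is None.
Of nut1, nut2, nut3, nut4, nut5 only 3 to 5 are there at a start; the rules pass over those that are not, and their reading is None.
At some moment in a run one of bar1, bar2, bar3, bar4 may be knocked a few centimetres aside while the robot is not near it.
Once in a run the grip may slacken for a moment while it holds something.
It also fails if it takes over 210 s, if anything falls off the work surface, if the arm or the gripper's body presses on something with over 40 N, if the wrist force passes 120 N, or if a joint passes its speed limit or range.

## Working session

There is one attempt and no reset: what is moved stays moved. The work goes in short steps, Python scripts to look and compute and a shell command to move; the robot and the scene stay as the last step left them, time stands still between calls to the robot, and variables do not carry over. Pictures are saved under pics/ and viewed, at most 14 in all, crops included, and the job is handed in when it is done.

```bash
ls; mkdir -p pics; cat > h.py <<'E'
import numpy as np, cv2
from bench import r
from scipy.spatial.transform import Rotation as Ro
def cam(n):
    c=r.camera_info(n); return np.array(c["camera_matrix"]),np.array(c["R"]),np.array(c["t"])
def ray(n,u,v,c=None):
    K,R,t=c or cam(n)
    x=(u-K[0,2])/K[0,0]; y=(v-K[1,2])/K[1,1]
    if n=="wrist":
        th=np.hypot(x,y); d=np.array([x/th*np.sin(th),y/th*np.sin(th),np.cos(th)]) if th>1e-9 else np.array([0,0,1.])
    else: d=np.array([x,y,1.])
    return -R.T@t, R.T@d
def onplane(n,u,v,z,c=None):
    o,d=ray(n,u,v,c); return o+d*(z-o[2])/d[2]
def tri(a,b):
    A=[];B=[]
    M=np.zeros((3,3));w=np.zeros(3)
    for o,d in (a,b):
        d=d/np.linalg.norm(d);P=np.eye(3)-np.outer(d,d);M+=P;w+=P@o
    return np.linalg.solve(M,w)
def tool(p,yaw=None):
    "shift in tool axes from the present TCP to world TCP point p"
    o=r.get_obs();return np.round(Ro.from_rotvec(o["orientation"]).as_matrix().T@(np.array(p)-o["tcp_pos"]),4)
E
python3 - <<'E'
from h import *
o=r.get_obs();print({k:np.round(v,3) for k,v in o.items()})
print(Ro.from_rotvec(o["orientation"]).as_matrix().round(3))
for n in("scene","side","wrist"):
    K,R,t=cam(n);print(n,K.round(1).tolist(),R.round(3).tolist(),(-R.T@t).round(3))
    p,d=r.grab_frame(n);cv2.imwrite(f"pics/{n}0.png",p);np.save(f"{n}0d.npy",d)
E
```

```text
bench.py
drive.py
pics
{'clock': np.float64(0.0), 'joints': array([ 1.179,  0.478,  0.022,  1.556, -0.012,  1.109, -0.083]), 'qvel': array([-0.001, -0.   , -0.   ,  0.   , -0.001, -0.002,  0.001]), 'tau': array([-0.0000e+00, -5.9645e+01,  1.6080e+00, -2.8119e+01,  1.2000e-02,
        9.0000e-03, -0.0000e+00]), 'tcp_pos': array([ 0.189, -0.648,  0.303]), 'orientation': array([-3.108e+00, -4.440e-01,  1.000e-03]), 'contact_force': array([-0.562,  0.39 ,  0.024]), 'moment': array([-0.014, -0.002,  0.043]), 'gripper_force': np.float64(0.0), 'grip_width': np.float64(0.085)}
[[ 0.96   0.28  -0.001]
 [ 0.28  -0.96   0.002]
 [-0.    -0.002 -1.   ]]
scene [[436.3, 0.0, 322.7], [0.0, 436.3, 242.2], [0.0, 0.0, 1.0]] [[0.635, 0.772, 0.013], [0.573, -0.459, -0.679], [-0.519, 0.439, -0.734]] [ 1.045 -0.429  0.916]
side [[604.0, 0.0, 324.1], [0.0, 604.0, 239.3], [0.0, 0.0, 1.0]] [[-0.772, -0.635, 0.011], [-0.381, 0.449, -0.808], [0.509, -0.628, -0.588]] [-0.24   0.932  1.056]
wrist [[371.6, 0.0, 320.8], [0.0, 371.6, 237.8], [0.0, 0.0, 1.0]] [[0.28, -0.96, -0.001], [-0.909, -0.266, 0.32], [-0.308, -0.089, -0.947]] [ 0.269 -0.626  0.373]
```

View pics/scene0.png

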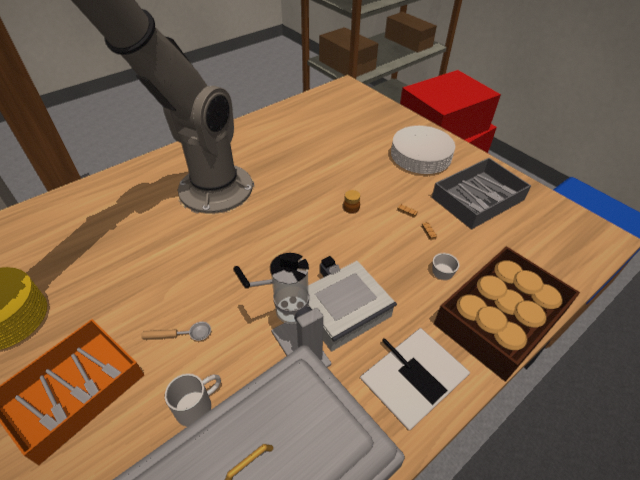

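View pics/side0.png

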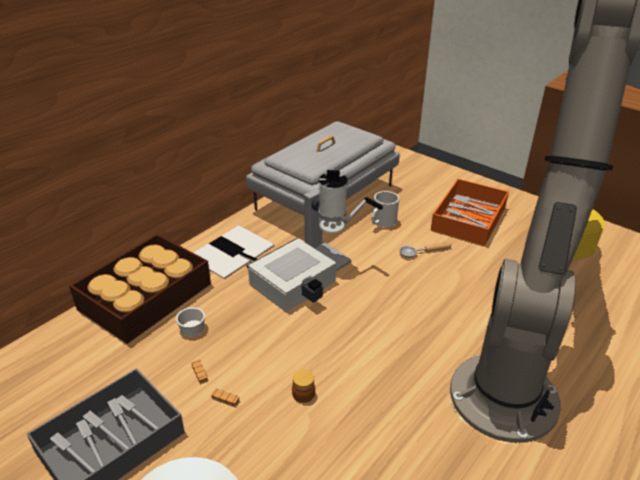

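```bash
python3 - <<'E'
from h import *
a=cv2.imread("pics/scene0.png")[225:375,220:420];b=cv2.imread("pics/side0.png")[150:310,230:400]
a=cv2.resize(a,None,fx=4,fy=4,interpolation=cv2.INTER_CUBIC)[:600,:800]
cv2.imwrite("pics/a1.png",a)
b=cv2.resize(b,None,fx=3.75,fy=3.75,interpolation=cv2.INTER_CUBIC)
cv2.imwrite("pics/b1.png",b)
for n in("scene","side"):
    p=cv2.imread(f"pics/{n}0.png");d=np.load(n+"0d.npy");c=cam(n);K,R,t=c
    v,u=np.mgrid[:480,:640];X=np.stack([(u-K[0,2])/K[0,0]*d,(v-K[1,2])/K[1,1]*d,d],-1);W=(X-t)@R
    ok=(d>0)&(W[...,0]>.25)&(W[...,0]<.9)&(abs(W[...,1])<.5)
    hsv=cv2.cvtColor(p,cv2.COLOR_BGR2HSV)
    blk=ok&(hsv[...,2]<45)&(W[...,2]>.03)
    nn,l,s,ce=cv2.connectedComponentsWithStats(blk.astype(np.uint8))
    for i in range(1,nn):
        if s[i,4]>15: w=W[l==i];print(n,"blk",s[i],w.min(0).round(3),w.max(0).round(3),np.median(w,0).round(3))
    fl=ok&(abs(W[...,2]-.0655)<.006)&(hsv[...,1]<60);w=W[fl][:,:2].astype(np.float32);print("lid",len(w),cv2.minAreaRect(w))
    tan=ok&(W[...,2]>.006)&(W[...,2]<.03)&(hsv[...,1]>100)
    nn,l,s,ce=cv2.connectedComponentsWithStats(tan.astype(np.uint8))
    for i in range(1,nn):
        if s[i,4]>25: w=W[l==i];print("tan",s[i],np.median(w,0).round(3),cv2.minAreaRect(w[:,:2].astype(np.float32)))
E
```

```text
scene blk [451 196  25  27 197] [0.535 0.489 0.03 ] [0.633 0.5   0.061] [0.591 0.496 0.045]
scene blk [446 249 108  60 738] [0.769 0.172 0.03 ] [0.9   0.439 0.083] [0.782 0.429 0.064]
scene blk [271 253  37  28 597] [ 0.559 -0.166  0.264] [ 0.633 -0.098  0.294] [ 0.596 -0.133  0.267]
scene blk [322 256  13  13 107] [0.498 0.026 0.062] [0.524 0.054 0.082] [0.513 0.039 0.078]
scene blk [234 266  16  22 125] [ 0.482 -0.203  0.201] [ 0.54  -0.188  0.209] [ 0.513 -0.197  0.205]
scene blk [321 266   7  10  39] [0.503 0.021 0.037] [0.533 0.027 0.064] [0.514 0.024 0.055]
scene blk [437 307  48  45 690] [0.78  0.153 0.03 ] [0.9   0.163 0.082] [0.843 0.158 0.055]
lid 4316 ((0.6001783013343811, 0.03228136897087097), (0.9310222268104553, 0.2050730139017105), 87.8011245727539)
tan [343 202  17  11 108] [0.36  0.258 0.02 ] ((0.35346081852912903, 0.2650020122528076), (0.05008760467171669, 0.026223478838801384), 44.05659866333008)
tan [397 204  21  14 127] [0.464 0.393 0.014] ((0.46228185296058655, 0.3994823396205902), (0.059644848108291626, 0.03489186614751816), 23.742467880249023)
tan [422 222  15
[... 2917 characters left out ...]
.3245498538017273), (0.31199541687965393, 0.1272326111793518), 67.16253662109375)
tan [137 289  15  13  53] [0.865 0.303 0.007] ((0.8713067173957825, 0.30224934220314026), (0.022000586614012718, 0.05131668969988823), 76.92134857177734)
tan [192 360  16  23 208] [0.556 0.389 0.014] ((0.5599372386932373, 0.38626956939697266), (0.020691052079200745, 0.06529618054628372), 67.02511596679688)
tan [292 385  24  18 205] [0.326 0.298 0.021] ((0.3325250446796417, 0.28920668363571167), (0.050313834100961685, 0.031358469277620316), 41.066246032714844)
tan [211 389  29  17 262] [0.459 0.401 0.013] ((0.46119290590286255, 0.40052610635757446), (0.0630698874592781, 0.023100223392248154), 14.544390678405762)
```

View pics/a1.png

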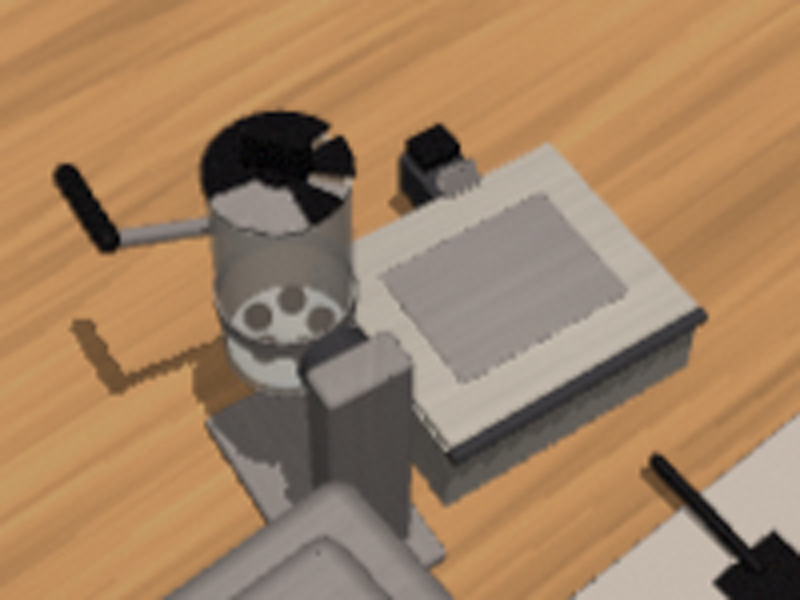

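View pics/b1.png

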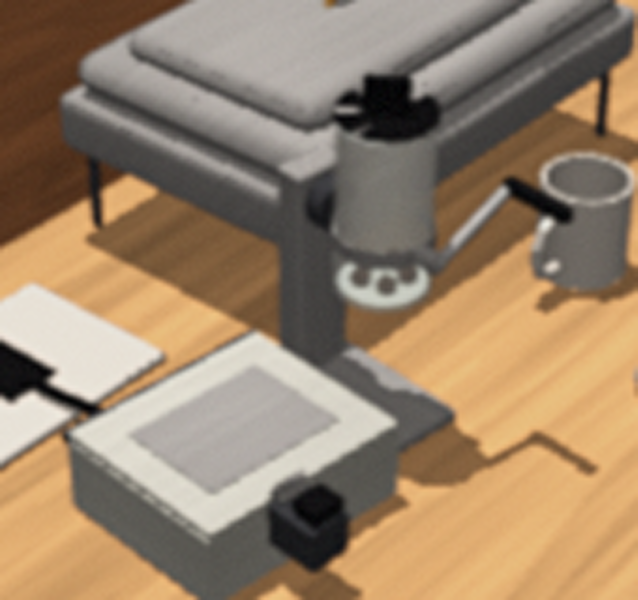

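```bash
python3 - <<'E'
from h import *
S=lambda u,v:(220+u/4-.375,225+v/4-.375); D=lambda u,v:(230+u/3.75-.37,150+v/3.75-.37)
def T(n,a,b,z):
    a=S(*a);b=D(*b);A=ray("scene",*a);B=ray("side",*b)
    print(n,"tri",tri(A,B).round(4),"pl",onplane("scene",*a,z).round(4)[:2],onplane("side",*b,z).round(4)[:2])
T("fr+y",(548,143),(212,540),.0655)
T("hi+y",(705,313),(70,435),.0655)
T("hi-y",(452,455),(255,333),.0655)
print(onplane("side",*D(395,425),.0655))
T("pad",(434,145),(318,504),.078)
T("hand inner",(108,241),(511,187),.199)
T("hand outer",(66,173),(567,212),.199)
T("knob",(278,150),(387,84),.292)
# disc ellipse
T("discC",(278,172),(387,117),.266)
E
```

```text
fr+y tri [0.546  0.1088 0.0623] pl [0.5479 0.1067] [0.5434 0.1114]
hi+y tri [0.7    0.091  0.0613] pl [0.7032 0.0901] [0.6942 0.0933]
hi-y tri [ 0.6798 -0.0856  0.0614] pl [ 0.6816 -0.0873] [ 0.676  -0.0815]
[ 0.52752407 -0.06248204  0.0655    ]
pad tri [0.5081 0.0447 0.0727] pl [0.5114 0.0417] [0.5041 0.0495]
hand inner tri [ 0.5325 -0.1968  0.1972] pl [ 0.5334 -0.1977] [ 0.531 -0.194]
hand outer tri [ 0.4815 -0.1912  0.1999] pl [ 0.4814 -0.1905] [ 0.482 -0.193]
knob tri [ 0.5981 -0.1337  0.2836] pl [ 0.6045 -0.1373] [ 0.5887 -0.1227]
discC tri [ 0.5939 -0.1307  0.2607] pl [ 0.5973 -0.1333] [ 0.5885 -0.1232]
```

```bash
cat >> h.py <<'E'
YAW=np.radians(-6.4)
bx=np.array([np.cos(YAW),np.sin(YAW),0]);by=np.array([-np.sin(YAW),np.cos(YAW),0])
def down(ang):
    "tool rotation pointing down, tool y at world angle ang (rad)"
    y=np.array([np.cos(ang),np.sin(ang),0]);z=np.array([0,0,-1.]);return np.stack([np.cross(y,z),y,z],1)
def plan(p,Rw=None):
    o=r.get_obs();R0=Ro.from_rotvec(o["orientation"]).as_matrix()
    Rw=R0 if Rw is None else Rw
    print("shift",(R0.T@(np.array(p)-o["tcp_pos"])).round(4),"rot",Ro.from_matrix(R0.T@Rw).as_rotvec().round(4))
def st():
    o=r.get_obs();print(round(float(o["clock"]),2),o["tcp_pos"].round(4),"F",o["contact_force"].round(1),"w",round(float(o["grip_width"]),4),"g",round(float(o["gripper_force"]),1))
E
python3 -c "
from h import *
plan([.56,.04,.40],down(YAW))"
```

```text
shift [ 0.5488 -0.5563 -0.0961] rot [-1.3000e-03 -7.0000e-04 -1.1752e+00]
```

```bash
echo '[[0,0,-0.05,0,0,0],[0,0,-0.097,0,0,-0.1],[0.035,-0.035,-0.097,0,0,-0.2],[0.07,-0.07,-0.097,0,0,-0.3],[0.105,-0.105,-0.097,0,0,-0.4]]' > rows.txt && python3 drive.py rows.txt; python3 -c "
from h import *
plan([.56,.04,.40],down(YAW))"
```

```text
clock: 0.65
tcp_pos: [0.2609, -0.5162, 0.4009]
orientation: [2.958, 1.058, 0.0]
contact_force: [1.3, 0.4, -1.5]
grip_width: 0.0853
gripper_force: 0.0
shift [ 0.5841 -0.2403  0.0008] rot [ 2.000e-04  2.000e-04 -7.719e-01]
```

```bash
echo '[[0.046,-0.019,0,0,0,-0.1],[0.092,-0.038,0,0,0,-0.2],[0.138,-0.057,0,0,0,-0.3],[0.184,-0.076,0,0,0,-0.4],[0.23,-0.095,0,0,0,-0.5]]' > rows.txt && python3 drive.py rows.txt; python3 -c "
from h import *
plan([.56,.04,.40],down(YAW))"
```

```text
clock: 1.15
tcp_pos: [0.3791, -0.2969, 0.4009]
orientation: [2.603, 1.758, -0.0]
contact_force: [0.4, 0.4, 0.5]
grip_width: 0.0852
gripper_force: 0.0
shift [0.3801 0.0419 0.0008] rot [ 1.000e-04  4.000e-04 -2.714e-01]
```

```bash
echo '[[0.048,0.005,0,0,0,-0.1],[0.096,0.01,0,0,0,-0.2],[0.144,0.016,0,0,0,-0.27],[0.192,0.021,0,0,0,-0.27],[0.24,0.026,0,0,0,-0.27]]' > rows.txt && python3 drive.py rows.txt;echo '[[0.048,0,0,0,0,0],[0.096,0,0,0,0,0],[0.14,0,0,0,0,0],[0.14,0,0,0,0,0],[0.14,0,0,0,0,0]]' > rows.txt && python3 drive.py rows.txt;  python3 - <<'E'
from h import *
plan([.56,.04,.40],down(YAW))
c=cam("wrist");p,d=r.grab_frame("wrist");cv2.imwrite("pics/w1.png",p);np.savez("w1.npz",K=c[0],R=c[1],t=c[2],d=d)
E
```

```text
clock: 1.65
tcp_pos: [0.4937, -0.0847, 0.4009]
orientation: [2.348, 2.087, -0.0]
contact_force: [0.8, 0.0, 0.3]
grip_width: 0.0857
gripper_force: 0.0
clock: 2.15
tcp_pos: [0.5095, 0.0536, 0.4007]
orientation: [-2.344, -2.091, 0.001]
contact_force: [0.2, -1.6, 0.1]
grip_width: 0.0855
gripper_force: 0.0
shift [-0.0077  0.0517  0.0007] rot [-0.0005  0.0001 -0.0025]
```

View pics/w1.png

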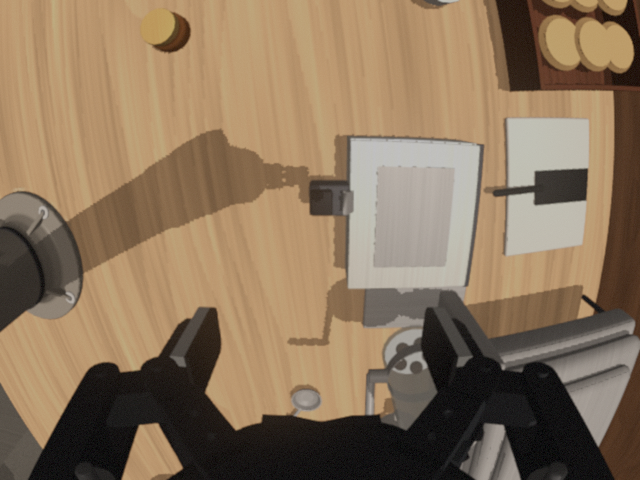

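```bash
python3 - <<'E'
from h import *
q=np.load("w1.npz");c=(q["K"],q["R"],q["t"])
P=[onplane("wrist",*p,.0655,c)[:2] for p in((349,137.5),(482,143),(468,291.5),(347.5,288))]
for a in P:print(a.round(4))
print("c",np.mean(P,0))
for a,b in((0,1),(3,2),(3,0),(2,1)):
    e=P[b]-P[a];print(np.degrees(np.arctan2(e[1],e[0])).round(2),np.linalg.norm(e).round(4))
print("pad",onplane("wrist",324,197.5,.078,c))
A=ray("wrist",324,197.5,c)
S=lambda u,v:(220+u/4-.375,225+v/4-.375)
print(tri(A,ray("scene",*S(434,145))))
E
```

```text
[0.5472 0.108 ]
[0.7013 0.091 ]
[ 0.6846 -0.0968]
[ 0.5288 -0.0701]
c [0.61544385 0.00804084]
-6.28 0.155
-9.74 0.158
84.11 0.179
84.91 0.1886
pad [0.51299151 0.04722901 0.078     ]
[0.51114334 0.0449521  0.07446347]
```

```bash
echo '[[-0.007,0.048,0.05,-0.03,0,0],[-0.007,0.048,0.1,-0.06,0,0],[-0.007,0.048,0.15,-0.06,0,0],[-0.007,0.048,0.2,-0.06,0,0],[-0.007,0.048,0.22,-0.06,0,0]]' > rows.txt && python3 drive.py rows.txt; python3 - <<'E'
from h import *
st();plan([.557,.039,.165],down(YAW)@Ro.from_rotvec([-.06,0,0]).as_matrix())
c=cam("wrist");p,d=r.grab_frame("wrist");cv2.imwrite("pics/w2.png",p)
E
```

```text
clock: 2.7
tcp_pos: [0.5552, 0.0371, 0.1774]
orientation: [2.318, 2.055, 0.056]
contact_force: [0.6, -0.3, 0.5]
grip_width: 0.0854
gripper_force: 0.0
2.7 [0.5552 0.0371 0.1774] F [ 0.6 -0.3  0.5] w 0.0854 g 0.0
shift [0.0021 0.0008 0.0125] rot [-0.0035  0.0024 -0.0087]
```

View pics/w2.png

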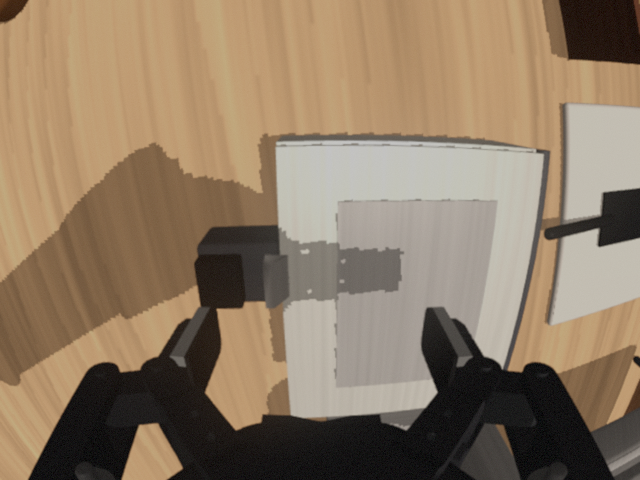

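```bash
python3 - <<'E'
from h import *
o=r.get_obs();R0=Ro.from_rotvec(o["orientation"]).as_matrix();K,R,t=cam("wrist")
def pr(X):
    c=R@X+t;th=np.arctan2(np.hypot(*c[:2]),c[2]);f=K[0,0]*th/np.hypot(*c[:2]);return (c[:2]*f+K[:2,2]).round(0)
for z in(.055,.06,.066,.073):
    print(z,[pr(o["tcp_pos"]+R0@[x,y,z]).tolist() for x in(-.011,.011) for y in(-.057,-.0425,.0425)])
print("pad tool",R0.T@(np.array([.511,.044,.078])-o["tcp_pos"]))
print(onplane("wrist",220,281,.078))
E
```

```text
0.055 [[187.0, 348.0], [219.0, 350.0], [420.0, 350.0], [178.0, 304.0], [212.0, 305.0], [427.0, 305.0]]
0.06 [[190.0, 342.0], [221.0, 343.0], [417.0, 344.0], [182.0, 298.0], [215.0, 299.0], [424.0, 299.0]]
0.066 [[194.0, 334.0], [224.0, 336.0], [414.0, 336.0], [186.0, 291.0], [218.0, 293.0], [420.0, 293.0]]
0.073 [[198.0, 326.0], [228.0, 328.0], [411.0, 328.0], [191.0, 284.0], [222.0, 285.0], [416.0, 285.0]]
pad tool [ 0.00263249 -0.0468597   0.09262333]
[0.50872893 0.04537865 0.078     ]
```

```bash
echo '[[0.003,0.001,0.015,0,0,0],[0.003,0.001,0.027,0,0,0],[0.003,0.001,0.027,0,0,0]]' > rows.txt && python3 drive.py rows.txt|sed -n '1,2p;4p'; echo '[[0,0,0.002,0,0,0],[0,0,0.004,0,0,0],[0,0,0.004,0,0,0]]' > rows.txt && python3 drive.py rows.txt|sed -n '1,2p;4p';python3 -c "
from h import *
c=cam('scene');p,d=r.grab_frame('scene');cv2.imwrite('pics/s2.png',cv2.resize(p[225:350,270:430],None,fx=3,fy=3))"
```

```text
clock: 3.05
tcp_pos: [0.5599, 0.0423, 0.1539]
contact_force: [-0.7, -0.7, 1.0]
clock: 3.35
tcp_pos: [0.5601, 0.0426, 0.1507]
contact_force: [-1.0, -0.4, -0.0]
```

```bash
echo '[[-0.002,-0.003,0.002,0,0,0],[-0.002,-0.003,0.004,0,0,0],[-0.002,-0.003,0.004,0,0,0]]' > rows.txt && python3 drive.py rows.txt|sed -n '1,2p;4p'; echo '[[0,0,0.002,0,0,0],[0,0,0.004,0,0,0],[0,0,0.004,0,0,0]]' > rows.txt && python3 drive.py rows.txt|sed -n '1,2p;4p'
```

```text
clock: 3.7
tcp_pos: [0.5565, 0.0408, 0.1455]
contact_force: [-0.1, 0.2, 0.9]
clock: 4.0
tcp_pos: [0.5569, 0.041, 0.1415]
contact_force: [0.5, -0.3, -0.8]
```

```bash
for i in 1; do echo '[[0,0,0.001,0,0,0],[0,0,0.002,0,0,0],[0,0,0.002,0,0,0]]' > rows.txt && python3 drive.py rows.txt|sed -n '2p;4p'; echo '[[0,0,0.001,0,0,0],[0,0,0.002,0,0,0],[0,0,0.002,0,0,0]]' > rows.txt && python3 drive.py rows.txt|sed -n '2p;4p'; done
```

```text
tcp_pos: [0.5572, 0.041, 0.1399]
contact_force: [-0.4, 0.0, 1.6]
tcp_pos: [0.5572, 0.041, 0.1378]
contact_force: [-0.3, -0.0, 2.3]
```

```bash
echo '[[0,0,0.0015,0,0,0],[0,0,0.0015,0,0,0]]' > rows.txt && python3 drive.py rows.txt|sed -n '2p;4p'; echo '[[0,0,0.0015,0,0,0],[0,0,0.0015,0,0,0]]' > rows.txt && python3 drive.py rows.txt|sed -n '1,2p;4p';python3 -c "
from h import *
p,d=r.grab_frame('side');cv2.imwrite('pics/s3.png',cv2.resize(p[190:340,230:400],None,fx=3.5,fy=3.5))"
```

```text
tcp_pos: [0.5573, 0.041, 0.1363]
contact_force: [-3.5, -0.8, 6.4]
clock: 5.0
tcp_pos: [0.5573, 0.041, 0.1349]
contact_force: [-1.6, -0.0, 5.3]
```

View pics/s3.png

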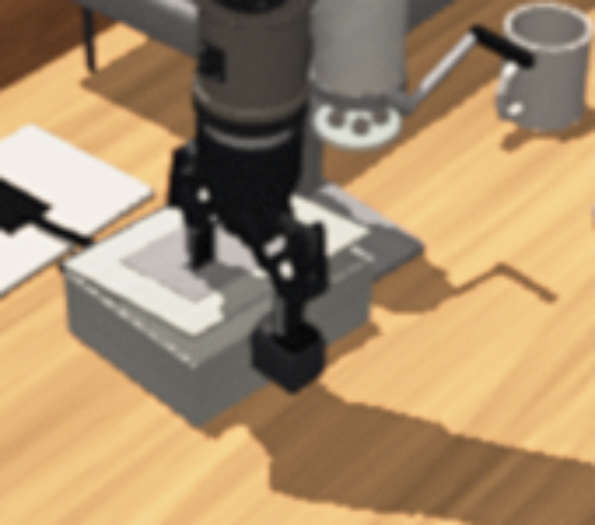

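```bash
echo '[[0,0.001,-0.007,0,0,0],[0,0.003,-0.013,0,0,0],[0,0.007,-0.019,0,0,0],[0,0.011,-0.025,0,0,0],[0,0.015,-0.03,0,0,0]]' > rows.txt && python3 drive.py rows.txt|sed -n '1,2p;4p';python3 -c "
from h import *
p,d=r.grab_frame('side');cv2.imwrite('pics/s4.png',cv2.resize(p[190:340,230:400],None,fx=3.5,fy=3.5))"
```

```text
clock: 5.55
tcp_pos: [0.5711, 0.0393, 0.1665]
contact_force: [-0.2, 0.3, 1.6]
```

View pics/s4.png

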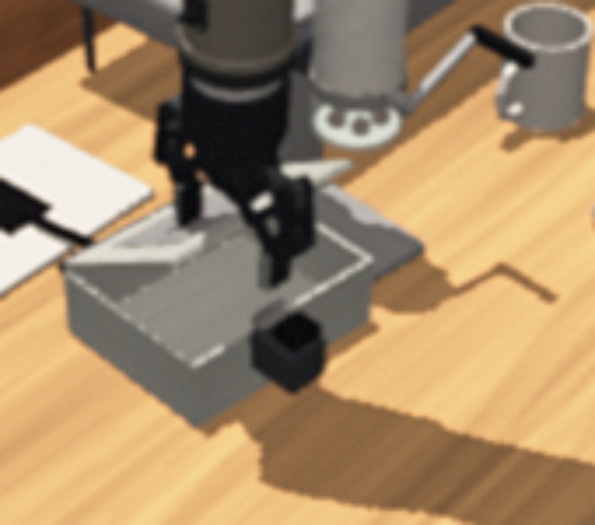

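```bash
echo '[[0,0.006,-0.008,0.02,0,0],[0,0.015,-0.019,0.04,0,0],[0,0.025,-0.029,0.06,0,0],[0,0.036,-0.039,0.06,0,0],[0,0.049,-0.0485,0.06,0,0]]' > rows.txt && python3 drive.py rows.txt|sed -n '1,2p;4p';python3 -c "
from h import *
st();plan(r.get_obs()['tcp_pos']+bx*.0252+np.array([0,0,.0135]),down(YAW))
p,d=r.grab_frame('side');cv2.imwrite('pics/s5.png',cv2.resize(p[190:340,230:400],None,fx=3.5,fy=3.5))"
```

```text
clock: 6.1
tcp_pos: [0.6169, 0.0337, 0.2174]
contact_force: [1.9, -0.4, -0.9]
6.1 [0.6169 0.0337 0.2174] F [ 1.9 -0.4 -0.9] w 0.0853 g 0.6
shift [ 0.0001  0.0252 -0.0135] rot [ 0.0002 -0.0001 -0.0056]
```

```bash
echo '[[0,0.01,-0.007,0,0,0],[0,0.02,-0.013,0.015,0,0],[0,0.03,-0.018,0.03,0,0],[0,0.036,-0.022,0.03,0,0],[0,0.036,-0.022,0.03,0,0]]' > rows.txt && python3 drive.py rows.txt|sed -n '1,2p;4p';python3 -c "
from h import *
st()
p,d=r.grab_frame('side');cv2.imwrite('pics/s5.png',cv2.resize(p[130:340,200:400],None,fx=2.8,fy=2.8))"
```

```text
clock: 6.65
tcp_pos: [0.6528, 0.0296, 0.2392]
contact_force: [2.2, -1.2, 1.3]
6.65 [0.6528 0.0296 0.2392] F [ 2.2 -1.2  1.3] w 0.0851 g 0.8
```

View pics/s5.png

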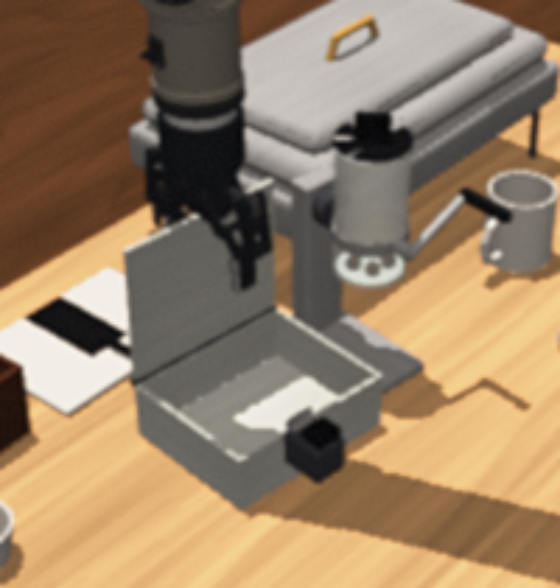

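```bash
echo '[[0,0.005,-0.003,0,0,0],[0,0.01,-0.006,0,0,0],[0,0.013,-0.01,0,0,0],[0,0.013,-0.03,0,0,0],[0,0.013,-0.06,0,0,0]]' > rows.txt && python3 drive.py rows.txt|sed -n '1,2p;4p';echo '[[0,-0.005,-0.03,0,0,0],[0,-0.008,-0.06,0,0,0],[0,-0.008,-0.1,0,0,0],[0,-0.008,-0.1,0,0,0]]' > rows.txt && python3 drive.py rows.txt |sed -n '1,2p;4p';python3 -c "
from h import *
plan([.50,.37,.32],down(YAW))"
```

```text
clock: 7.2
tcp_pos: [0.6656, 0.028, 0.2975]
contact_force: [-0.6, -0.9, 0.3]
clock: 7.6
tcp_pos: [0.6633, 0.0298, 0.4056]
contact_force: [0.2, 0.9, 0.6]
shift [ 0.3187 -0.2     0.0905] rot [-0.0206 -0.0025 -0.0052]
```

```bash
echo '[[0.04,-0.026,0,0,0,0],[0.08,-0.05,0,-0.02,0,0],[0.12,-0.075,0.03,-0.02,0,0],[0.16,-0.1,0.06,-0.02,0,0],[0.2,-0.125,0.09,-0.02,0,0]]' > rows.txt && python3 drive.py rows.txt|sed -n '1,2p;4p';echo '[[0.04,-0.025,0,0,0,0],[0.08,-0.05,0,0,0,0],[0.1,-0.075,0,0,0,0],[0.1,-0.075,0,0,0,0],[0.1,-0.075,0,0,0,0]]' > rows.txt && python3 drive.py rows.txt |sed -n '1,2p;4p';python3 - <<'E'
from h import *
c=cam("wrist");o=r.get_obs();p,d=r.grab_frame("wrist");cv2.imwrite("pics/w3.png",p)
q,_=r.grab_frame("scene");cv2.imwrite("pics/s6.png",q)
hsv=cv2.cvtColor(p,cv2.COLOR_BGR2HSV)
m=cv2.inRange(hsv,(8,110,60),(22,255,230))
# depth fisheye unclear: use colour contrast to table: print hsv stats later
print(o["tcp_pos"])
cv2.imwrite("pics/w3m.png",np.hstack([cv2.resize(p,(400,300)),cv2.cvtColor(cv2.resize(hsv[...,1],(400,300)),cv2.COLOR_GRAY2BGR)]))
E
```

```text
clock: 8.1
tcp_pos: [0.5638, 0.23, 0.3214]
contact_force: [0.4, -0.1, -0.4]
clock: 8.6
tcp_pos: [0.5014, 0.3374, 0.3226]
contact_force: [-0.3, -0.8, -0.4]
[0.50141701 0.33739066 0.32264522]
```

View pics/w3m.png

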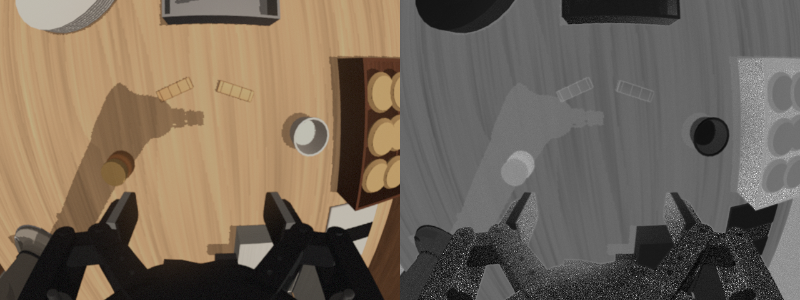

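```bash
cat >> h.py <<'E'
def wcloud(n):
    c=cam(n);K,R,t=c;p,d=r.grab_frame(n);v,u=np.mgrid[:480,:640];x=(u-K[0,2])/K[0,0];y=(v-K[1,2])/K[1,1]
    if n=="wrist":
        th=np.hypot(x,y)+1e-9;s=np.tan(th)/th;x=x*s;y=y*s
    W=(np.stack([x*d,y*d,d],-1)-t)@R;W[d<=0]=np.nan;return p,W
def bars(n,box=(.38,.68,.3,.5),z=(.009,.025)):
    p,W=wcloud(n)
    m=(W[...,0]>box[0])&(W[...,0]<box[1])&(W[...,1]>box[2])&(W[...,1]<box[3])&(W[...,2]>z[0])&(W[...,2]<z[1])
    nn,l,s,ce=cv2.connectedComponentsWithStats(m.astype(np.uint8))
    for i in range(1,nn):
        if s[i,4]>60:
            w=W[l==i];q=w[:,:2]-w[:,:2].mean(0);e=np.linalg.eigh(q.T@q)[1][:,1]
            rc=cv2.minAreaRect(w[:,:2].astype(np.float32));print(n,ce[i].round(),s[i,4],"z",np.median(w[:,2]).round(4),"c",np.round(rc[0],4),np.round(rc[1],3),"axis deg",np.degrees(np.arctan2(e[1],e[0])).round(1))
E
python3 - <<'E'
from h import *
for n in("wrist","scene","side"): bars(n)
E
```

```text
wrist [387.  33.] 305 z 0.0172 c [0.5876 0.4952] [0.002 0.091] axis deg 174.3
wrist [277. 142.] 1115 z 0.014 c [0.4628 0.3963] [0.06  0.021] axis deg -162.9
wrist [375. 144.] 1116 z 0.014 c [0.562  0.3825] [0.021 0.06 ] axis deg 156.8
wrist [471. 197.] 126 z 0.0171 c [0.6646 0.3174] [0.038 0.008] axis deg 50.3
scene [407. 210.] 108 z 0.0143 c [0.4641 0.3968] [0.059 0.025] axis deg -163.9
scene [463. 219.] 93 z 0.0165 c [0.5917 0.4959] [0.01  0.087] axis deg 175.6
scene [429. 230.] 119 z 0.0145 c [0.5615 0.3828] [0.023 0.064] axis deg 156.1
side [192. 331.] 75 z 0.0164 c [0.6621 0.3193] [0.042 0.013] axis deg 50.9
side [199. 370.] 192 z 0.0136 c [0.5593 0.3866] [0.021 0.067] axis deg 156.5
side [225. 396.] 229 z 0.0135 c [0.4606 0.4006] [0.061 0.025] axis deg -162.4
```

```bash
python3 -c "
from h import *
plan([.463,.397,.14],down(np.radians(-73)))"
```

```text
shift [ 0.0564 -0.0454  0.1829] rot [-0.0084  0.0062  1.1545]
```

```bash
echo '[[0.0564,-0.0454,0.04,0,0,0.15],[0.0564,-0.0454,0.08,0,0,0.3],[0.0564,-0.0454,0.12,0,0,0.45],[0.0564,-0.0454,0.16,0,0,0.6],[0.0564,-0.0454,0.18,0,0,0.75]]' > rows.txt && python3 drive.py rows.txt 0.05|sed -n '1,2p;4p';echo '[[0,0,0,0,0,0.15],[0,0,0,0,0,0.3],[0,0,0,0,0,0.405],[0,0,0,0,0,0.405]]' > rows.txt && python3 drive.py rows.txt |sed -n '1,2p;4p'; python3 -c "
from h import *
plan([.463,.397,.076],down(np.radians(-73)))
bars('wrist');bars('side')"
```

```text
clock: 9.35
tcp_pos: [0.4608, 0.3962, 0.1388]
contact_force: [-0.6, -0.2, -0.4]
clock: 9.75
tcp_pos: [0.4624, 0.3978, 0.143]
contact_force: [-0.2, -0.3, 1.0]
shift [0.0009 0.0012 0.067 ] rot [-0.0035  0.0089  0.0054]
wrist [197.  38.] 899 z 0.0173 c [0.5651 0.4976] [0.002 0.05 ] axis deg 174.3
wrist [559.   9.] 273 z 0.0174 c [0.6567 0.3085] [0.017 0.005] axis deg 69.9
wrist [400. 103.] 4003 z 0.014 c [0.562  0.3827] [0.021 0.06 ] axis deg 156.7
wrist [322. 257.] 3294 z 0.0139 c [0.463  0.3963] [0.06 0.02] axis deg -162.8
side [197. 370.] 65 z 0.0127 c [0.5618 0.3907] [0.019 0.067] axis deg 152.4
side [225. 396.] 232 z 0.0134 c [0.4604 0.4006] [0.061 0.023] axis deg -163.6
```

```bash
echo '[[0.001,0.001,0.03,0,0.005,0],[0.001,0.001,0.055,0,0.005,0],[0.001,0.001,0.066,0,0.005,0],[0.001,0.001,0.066,0,0.005,0]]' > rows.txt && python3 drive.py rows.txt|sed -n '1,2p;4p';echo '[[0,0,0,0,0,0],[0,0,0,0,0,0],[0,0,0,0,0,0],[0,0,0,0,0,0],[0,0,0,0,0,0]]' > rows.txt && python3 drive.py rows.txt 0 50|sed -n '1,2p;4,6p'; echo '[[0,0,-0.03,0,0,0],[0,0,-0.07,0,0,0],[0,0,-0.12,0,0,0],[0,0,-0.15,0,0,0],[0,0,-0.15,0,0,0]]' > rows.txt && python3 drive.py rows.txt |sed -n '1,2p;4,6p'; python3 -c "
from h import *
C=np.array([.6155,.011,0]);plan(C-.01*bx+.045*by+[0,0,.23],down(YAW))"
```

```text
clock: 10.25
tcp_pos: [0.4619, 0.3968, 0.0756]
contact_force: [0.2, -0.0, 0.5]
clock: 10.75
tcp_pos: [0.4631, 0.3985, 0.0786]
contact_force: [-0.2, 0.1, 6.0]
grip_width: 0.0183
gripper_force: 49.7
clock: 11.25
tcp_pos: [0.4649, 0.3993, 0.2328]
contact_force: [-0.1, -0.0, 0.4]
grip_width: 0.0182
gripper_force: 49.0
shift [ 0.0365  0.3703 -0.    ] rot [-0.0044 -0.0088 -1.1552]
```

```bash
echo '[[0.005,0.047,0,0,0,-0.15],[0.01,0.094,0,0,0,-0.3],[0.015,0.141,0,0,0,-0.45],[0.02,0.188,0,0,0,-0.6],[0.025,0.235,0,0,0,-0.75]]' > rows.txt && python3 drive.py rows.txt|sed -n '1,2p;4,6p'; python3 -c "
from h import *
C=np.array([.6155,.011,0]);plan(C-.01*bx+.045*by+[0,0,.23],down(YAW))"
```

```text
clock: 11.75
tcp_pos: [0.5574, 0.1785, 0.2253]
contact_force: [0.7, 0.8, -0.4]
grip_width: 0.0181
gripper_force: 53.8
shift [-0.0802  0.1057 -0.0053] rot [-6.400e-03 -1.000e-04 -3.985e-01]
```

```bash
echo '[[-0.027,0.035,0,0,0,-0.14],[-0.054,0.07,0,0,0,-0.28],[-0.08,0.106,0,-0.006,0,-0.4],[-0.08,0.106,0,-0.006,0,-0.4],[-0.08,0.106,0,-0.006,0,-0.4]]' > rows.txt && python3 drive.py rows.txt|sed -n '1,2p;4,6p'; python3 -c "
from h import *
C=np.array([.6155,.011,0]);plan(C-.01*bx+.045*by+[0,0,.085],down(YAW))"
```

```text
clock: 12.25
tcp_pos: [0.6099, 0.0568, 0.2243]
contact_force: [-0.6, 0.5, -0.7]
grip_width: 0.0181
gripper_force: 53.8
shift [0.     0.0009 0.1393] rot [-0.0012 -0.0006 -0.0092]
```

```bash
echo '[[0,0.001,0.04,0,0,0],[0,0.001,0.08,0,0,0],[0,0.001,0.12,0,0,0],[0,0.001,0.135,0,0,0],[0,0.001,0.14,0,0,0]]' > rows.txt && python3 drive.py rows.txt|sed -n '1,2p;4,6p'; echo '[[0,0,0.001,0,0,0],[0,0,0.001,0,0,0]]' > rows.txt && python3 drive.py rows.txt|sed -n '1,2p;4,6p'
```

```text
clock: 12.75
tcp_pos: [0.6097, 0.06, 0.0838]
contact_force: [-0.3, 1.1, 0.0]
grip_width: 0.0184
gripper_force: 53.8
clock: 12.95
tcp_pos: [0.6122, 0.0593, 0.0862]
contact_force: [0.1, 0.1, 0.1]
grip_width: 0.018
gripper_force: 53.8
```

```bash
echo '[[0,0,0.002,0,0,0],[0,0,0.002,0,0,0]]' > rows.txt && python3 drive.py rows.txt|sed -n '1,2p;4,6p'; echo '[[0,0,0,0,0,0],[0,0,0,0,0,0],[0,0,0,0,0,0]]' > rows.txt && python3 drive.py rows.txt 0.045 |sed -n '1,2p;4,6p'; echo '[[0,0,-0.04,0,0,0],[0,0,-0.08,0,0,0],[0,0,-0.12,0,0,0],[0,0,-0.16,0,0,0],[0,0,-0.17,0,0,0]]' > rows.txt && python3 drive.py rows.txt |sed -n '1,2p;4,6p';  python3 -c "
from h import *
bars('wrist',box=(.53,.69,-.1,.12),z=(.01,.03)); bars('side',box=(.53,.68,-.1,.11),z=(.011,.03));bars('side')
plan([.562,.3825,.26],down(np.radians(67)))"
```

```text
clock: 13.15
tcp_pos: [0.6117, 0.0586, 0.0835]
contact_force: [-0.4, 0.6, -0.3]
grip_width: 0.0185
gripper_force: 53.8
clock: 13.45
tcp_pos: [0.6112, 0.0586, 0.0826]
contact_force: [0.2, -0.1, -0.5]
grip_width: 0.045
gripper_force: 0.0
clock: 13.95
tcp_pos: [0.6129, 0.0593, 0.2575]
contact_force: [0.0, 0.1, 0.1]
grip_width: 0.0449
gripper_force: 0.0
wrist [319. 167.] 514 z 0.0208 c [0.6192 0.0993] [0.001 0.142] axis deg 173.6
wrist [244. 238.] 600 z 0.0206 c [0.5452 0.0404] [0.115 0.002] axis deg 83.5
wrist [317. 214.] 1520 z 0.018 c [0.6123 0.0567] [0.059 0.02 ] axis deg 84.0
wrist [403. 255.] 532 z 0.0202 c [0.684  0.0078] [0.108 0.002] axis deg 83.8
wrist [321. 345.] 1180 z 0.0203 c [ 0.5994 -0.0758] [0.003 0.105] axis deg 173.6
side [304. 259.] 228 z 0.021 c [ 0.6336 -0.0674] [0.134 0.067] axis deg -165.1
side [278. 296.] 250 z 0.0202 c [0.6001 0.0985] [0.15  0.059] axis deg -171.5
side [284. 285.] 83 z 0.0173 c [0.6069 0.0483] [0.026 0.039] axis deg 86.2
side [192. 332.] 72 z 0.0172 c [0.662  0.3187] [0.042 0.011] axis deg 50.9
side [199. 370.] 188 z 0.0134 c [0.5603 0.386 ] [0.021 0.066] axis deg 157.0
shift [ 0.3162 -0.0865 -0.0074] rot [ 1.5000e-03  2.0000e-04 -1.2864e+00]
```

```bash
echo '[[0.048,-0.01,0,0,0,-0.15],[0.096,-0.02,0,0,0,-0.3],[0.144,-0.035,0,0,0,-0.45],[0.192,-0.05,0,0,0,-0.6],[0.24,-0.065,0,0,0,-0.75]]' > rows.txt && python3 drive.py rows.txt 0.05|sed -n '1,2p;4p'; python3 -c "
from h import *
plan([.562,.3825,.12],down(np.radians(67)))"
```

```text
clock: 14.6
tcp_pos: [0.5733, 0.3047, 0.2501]
contact_force: [0.8, 0.6, -0.4]
shift [0.0691 0.0377 0.13  ] rot [-0.0024 -0.0015 -0.5301]
```

```bash
echo '[[0.035,0.019,0.03,0,0,-0.15],[0.069,0.038,0.06,0,0,-0.3],[0.069,0.038,0.09,0,0,-0.45],[0.069,0.038,0.11,0,0,-0.53],[0.069,0.038,0.11,0,0,-0.53]]' > rows.txt && python3 drive.py rows.txt|sed -n '1,2p;4p'; python3 -c "
from h import *
bars('wrist');
plan([.562,.3825,.078],down(np.radians(67)))"
```

```text
clock: 15.1
tcp_pos: [0.5619, 0.3798, 0.1365]
contact_force: [0.3, -0.3, 0.2]
wrist [519. 225.] 1632 z 0.0174 c [0.5861 0.4955] [0.002 0.095] axis deg 174.3
wrist [328. 260.] 3560 z 0.014 c [0.5621 0.3826] [0.021 0.061] axis deg 156.4
wrist [296. 414.] 247 z 0.0126 c [0.6634 0.3157] [0.034 0.008] axis deg 54.5
shift [0.0014 0.0016 0.0611] rot [-0.0041 -0.0035 -0.0075]
```

```bash
echo '[[0.001,0.002,0.03,0,0,0],[0.001,0.002,0.05,0,0,0],[0.001,0.002,0.059,0,0,0],[0.001,0.002,0.059,0,0,0]]' > rows.txt && python3 drive.py rows.txt|sed -n '1,2p;4p';echo '[[0,0,0,0,0,0],[0,0,0,0,0,0],[0,0,0,0,0,0],[0,0,0,0,0,0],[0,0,0,0,0,0]]' > rows.txt && python3 drive.py rows.txt 0 50|sed -n '1,2p;4,6p'; echo '[[0,0,-0.03,0,0,0],[0,0,-0.07,0,0,0],[0,0,-0.12,0,0,0],[0,0,-0.15,0,0,0],[0,0,-0.15,0,0,0]]' > rows.txt && python3 drive.py rows.txt |sed -n '1,2p;4,6p'; python3 -c "
from h import *
C=np.array([.6155,.011,0]);plan(C-.01*bx-.032*by+[0,0,.23],down(YAW))"
```

```text
clock: 15.55
tcp_pos: [0.5639, 0.3833, 0.0825]
contact_force: [0.6, -0.2, 0.1]
clock: 16.05
tcp_pos: [0.5649, 0.3846, 0.0852]
contact_force: [-1.2, -1.2, 6.2]
grip_width: 0.0165
gripper_force: 49.0
clock: 16.55
tcp_pos: [0.5655, 0.3861, 0.2398]
contact_force: [-0.2, -0.3, -0.7]
grip_width: 0.0164
gripper_force: 48.9
shift [-0.1944 -0.3582  0.0074] rot [ 0.0106 -0.0021  1.2747]
```

```bash
echo '[[-0.022,-0.042,0,0,0,0.15],[-0.044,-0.084,0,0,0,0.3],[-0.066,-0.126,0,0,0,0.45],[-0.088,-0.168,0,0,0,0.6],[-0.11,-0.21,0,0,0,0.75]]' > rows.txt && python3 drive.py rows.txt|sed -n '1,2p;4,6p'; python3 -c "
from h import *
C=np.array([.6155,.011,0]);plan(C-.01*bx-.032*by+[0,0,.23],down(YAW))"
```

```text
clock: 17.05
tcp_pos: [0.5816, 0.1452, 0.2329]
contact_force: [-0.1, -0.7, -0.2]
grip_width: 0.0166
gripper_force: 48.9
shift [-0.1596 -0.0465  0.0029] rot [-1.000e-04 -3.000e-04  5.185e-01]
```

```bash
echo '[[-0.042,-0.012,0,0,0,0.14],[-0.084,-0.024,0,0,0,0.28],[-0.126,-0.036,0,0,0,0.42],[-0.16,-0.0465,0,0,0,0.518],[-0.16,-0.0465,0,0,0,0.518]]' > rows.txt && python3 drive.py rows.txt|sed -n '1,2p;4,6p'; python3 -c "
from h import *
C=np.array([.6155,.011,0]);plan(C-.01*bx-.032*by+[0,0,.088],down(YAW))
bars('side',box=(.4,.7,-.1,.45),z=(.13,.2))"
```

```text
clock: 17.55
tcp_pos: [0.6037, -0.0253, 0.2323]
contact_force: [1.1, 0.7, -0.5]
grip_width: 0.0164
gripper_force: 48.9
shift [ 0.0059 -0.0023  0.1443] rot [-0.0004  0.0036 -0.005 ]
side [276. 223.] 1350 z 0.1649 c [0.6428 0.0164] [0.171 0.115] axis deg 50.0
side [326. 219.] 195 z 0.1627 c [ 0.5897 -0.0948] [0.041 0.01 ] axis deg -176.5
```

```bash
echo '[[0.004,-0.001,0.04,0,0,0],[0.004,-0.001,0.08,0,0,0],[0.004,-0.001,0.12,0,0,0],[0.004,-0.001,0.138,0,0,0],[0.004,-0.001,0.142,0,0,0]]' > rows.txt && python3 drive.py rows.txt|sed -n '1,2p;4,6p'; echo '[[0,0,0.003,0,0,0],[0,0,0.003,0,0,0]]' > rows.txt && python3 drive.py rows.txt|sed -n '1,2p;4,6p'
```

```text
clock: 18.1
tcp_pos: [0.6015, -0.012, 0.0894]
contact_force: [-0.5, -0.9, 0.8]
grip_width: 0.0164
gripper_force: 49.3
clock: 18.3
tcp_pos: [0.6042, -0.0128, 0.0899]
contact_force: [1.2, 0.0, 0.5]
grip_width: 0.0166
gripper_force: 49.0
```

```bash
echo '[[0,0,0.002,0,0,0],[0,0,0.002,0,0,0]]' > rows.txt && python3 drive.py rows.txt|sed -n '1,2p;4,6p'; echo '[[0,0,0,0,0,0],[0,0,0,0,0,0],[0,0,0,0,0,0]]' > rows.txt && python3 drive.py rows.txt 0.045 |sed -n '1,2p;4,6p'; echo '[[0,0,-0.04,0,0,0],[0,0,-0.08,0,0,0],[0,0,-0.12,0,0,0],[0,0,-0.16,0,0,0],[0,0,-0.2,0,0,0]]' > rows.txt && python3 drive.py rows.txt |sed -n '1,2p;4,6p';  python3 -c "
from h import *
bars('wrist',box=(.53,.69,-.1,.12),z=(.01,.03)); bars('side')
st()"
```

```text
clock: 18.5
tcp_pos: [0.6047, -0.013, 0.0891]
contact_force: [-2.9, -0.2, 10.8]
grip_width: 0.0166
gripper_force: 51.5
clock: 18.8
tcp_pos: [0.6035, -0.0136, 0.0868]
contact_force: [0.0, 0.7, 1.1]
grip_width: 0.0449
gripper_force: 0.0
clock: 19.3
tcp_pos: [0.6028, -0.0137, 0.2881]
contact_force: [0.8, -0.4, -0.6]
grip_width: 0.0445
gripper_force: 0.0
wrist [327. 207.] 2780 z 0.0203 c [0.6132 0.009 ] [0.174 0.144] axis deg 104.1
wrist [322. 128.] 1403 z 0.018 c [0.6123 0.0559] [0.06 0.02] axis deg 83.5
wrist [323. 200.] 1305 z 0.0179 c [ 0.6057 -0.0113] [0.06 0.02] axis deg 83.1
side [192. 332.] 70 z 0.0168 c [0.6623 0.32  ] [0.041 0.013] axis deg 51.7
19.4 [ 0.6058 -0.0129  0.2926] F [ 0.3  1.1 -0.9] w 0.0447 g 0.0
```

```bash
echo '[[0,0,-0.05,0,0,0],[0,0,-0.1,0,0,0],[0,0,-0.13,0,0,0],[-0.04,0,-0.13,0,0,0],[-0.08,0,-0.13,0,0,0]]' > rows.txt && python3 drive.py rows.txt 0.05|sed -n '1,2p;4p'; python3 - <<'E'
from h import *
p,W=wcloud("wrist");cv2.imwrite("pics/w4.png",p)
m=(W[...,2]>.279)&(W[...,2]<.3)&(abs(W[...,0]-.598)<.04)&(abs(W[...,1]+.131)<.04)
w=W[m];print(m.sum(),np.median(w,0));
if len(w)>20: print(cv2.minAreaRect(w[:,:2].astype(np.float32)))
np.save("w4.npy",W)
g=(W[...,2]>.258)&(W[...,2]<.272)&(abs(W[...,0]-.598)<.05)&(abs(W[...,1]+.131)<.05)
w=W[g];print(g.sum(),np.nanmedian(w,0),cv2.minEnclosingCircle(w[:,:2].astype(np.float32)))
plan([.598,-.132,.42],down(YAW))
E
```

```text
clock: 19.9
tcp_pos: [0.5949, -0.0927, 0.4173]
contact_force: [0.9, 0.3, -0.5]
1167 [ 0.59590642 -0.13098784  0.29129506]
((0.5956548452377319, -0.13301555812358856), (0.03432755172252655, 0.010803923942148685), 33.988250732421875)
6406 [ 0.59485236 -0.12577061  0.26585854] ((0.5951035618782043, -0.13350245356559753), 0.038067758083343506)
shift [-0.0283  0.0074 -0.004 ] rot [ 0.0003  0.0046 -0.0017]
```

```bash
echo '[[-0.02,0,0,0,0,0.15],[-0.04,0.002,0,0,0,0.3],[-0.04,0.002,0,0,0,0.45],[-0.04,0.002,0,0,0,0.6],[-0.04,0.002,0,0,0,0.75]]' > rows.txt && python3 drive.py rows.txt|sed -n '1,2p;4p'; echo '[[0,0,0,0,0,0.116],[0,0,0,0,0,0.116],[0,0,0,0,0,0.116]]' > rows.txt && python3 drive.py rows.txt|sed -n '1,2p;4p'; python3 - <<'E'
from h import *
p,W=wcloud("wrist");cv2.imwrite("pics/w5.png",p)
m=(W[...,2]>.279)&(W[...,2]<.3)&(abs(W[...,0]-.598)<.04)&(abs(W[...,1]+.131)<.04)
w=W[m];print(m.sum(),np.median(w,0));
if len(w)>20: print(cv2.minAreaRect(w[:,:2].astype(np.float32)))
print(r.get_obs()["joints"].round(3))
plan([.5955,-.133,.345],down(np.radians(-56)))
E
```

```text
clock: 20.45
tcp_pos: [0.5922, -0.1335, 0.4153]
contact_force: [-0.5, 0.1, 0.7]
clock: 20.75
tcp_pos: [0.5924, -0.1332, 0.4157]
contact_force: [-0.0, 0.7, 1.0]
1011 [ 0.59823267 -0.13219214  0.29170028]
((0.5959325432777405, -0.13374438881874084), (0.03399493917822838, 0.009684755466878414), 33.350120544433594)
[ 0.473  0.321 -0.46   1.556  0.145  1.3   -0.974]
shift [0.0026 0.0016 0.0709] rot [-0.0007 -0.0005  0.0095]
```

```bash
echo '[[0.0025,0.0015,0.03,0,0,0.005],[0.0025,0.0015,0.055,0,0,0.005],[0.0025,0.0015,0.068,0,0,0.005],[0.0025,0.0015,0.07,0,0,0.005]]' > rows.txt && python3 drive.py rows.txt|sed -n '1,2p;4p'; echo '[[0,0,0,0,0,0],[0,0,0,0,0,0],[0,0,0,0,0,0],[0,0,0,0,0,0],[0,0,0,0,0,0]]' > rows.txt && python3 drive.py rows.txt 0 30|sed -n '1,2p;4,6p'; echo '[[0,0,0,0,0,-0.1],[0,0,0,0,0,-0.2],[0,0,0,0,0,-0.3],[0,0,0,0,0,-0.3]]' > rows.txt && python3 drive.py rows.txt|sed -n '1,6p';python3 - <<'E'
from h import *
print(r.get_obs()["joints"].round(3),r.get_obs()["moment"].round(2))
plan([.5955,-.133,.345],down(np.radians(83.6)))
E
```

```text
clock: 21.2
tcp_pos: [0.5946, -0.1331, 0.3444]
contact_force: [0.3, -0.2, 0.5]
clock: 21.7
tcp_pos: [0.5956, -0.1324, 0.3478]
contact_force: [-3.3, 2.1, 5.7]
grip_width: 0.0091
gripper_force: 31.7
clock: 22.1
tcp_pos: [0.5955, -0.1322, 0.3478]
orientation: [-2.829, -1.364, -0.003]
contact_force: [-3.7, 2.4, 7.5]
grip_width: 0.0089
gripper_force: 31.7
[ 0.506  0.379 -0.512  1.64   0.196  1.173 -0.724] [0.57 0.85 0.  ]
shift [-0.0006  0.0005  0.0028] rot [ 2.3000e-03 -7.0000e-04 -2.1314e+00]
```

```bash
echo '[[0,0,-0.003,0,0,-0.14],[0,0,-0.003,0,0,-0.28],[0,0,-0.003,0,0,-0.42],[0,0,-0.003,0,0,-0.56],[0,0,-0.003,0,0,-0.7]]' > rows.txt && python3 drive.py rows.txt|sed -n '1,2p;4,6p'; echo '[[0,0,0,0,0,-0.14],[0,0,0,0,0,-0.28],[0,0,0,0,0,-0.42],[0,0,0,0,0,-0.56],[0,0,0,0,0,-0.7]]' > rows.txt && python3 drive.py rows.txt|sed -n '1,2p;4,6p';python3 - <<'E'
from h import *
print(r.get_obs()["joints"].round(3),r.get_obs()["moment"].round(2))
plan([.5955,-.133,.345],down(np.radians(83.6)))
E
```

```text
clock: 22.6
tcp_pos: [0.595, -0.1321, 0.348]
contact_force: [1.4, 2.9, -7.7]
grip_width: 0.0091
gripper_force: 31.0
clock: 23.1
tcp_pos: [0.5946, -0.1323, 0.348]
contact_force: [-0.1, 1.8, -7.0]
grip_width: 0.009
gripper_force: 31.1
[ 0.699  0.439 -0.787  1.627  0.325  1.214  0.575] [ 0.58  0.12 -0.  ]
shift [-0.0011  0.0002  0.003 ] rot [ 0.0011 -0.0029 -0.7282]
```

```bash
echo '[[0,0,0.0015,0,0,-0.15],[0,0,0.0015,0,0,-0.3],[0,0,0.0015,0,0,-0.45],[0,0,0.0015,0,0,-0.6],[0,0,0.0015,0,0,-0.73]]' > rows.txt && python3 drive.py rows.txt|sed -n '1,2p;4,6p'; echo '[[0,0,0,0,0,-0.01],[0,0,0,0,0,-0.01],[0,0,0,0,0,-0.01]]' > rows.txt && python3 drive.py rows.txt|sed -n '1,2p;4,6p';python3 - <<'E'
from h import *
print(r.get_obs()["moment"].round(2))
plan([.5955,-.133,.345],down(np.radians(83.6)))
E
echo '[[0,0,0,0,0,0],[0,0,0,0,0,0],[0,0,0,0,0,0]]' > rows.txt && python3 drive.py rows.txt 0.05|sed -n '1,2p;4,6p';echo '[[0,0,-0.03,0,0,0],[0,0,-0.06,0,0,0],[0,0,-0.08,0,0,0],[0,0,-0.08,0,0,0]]' > rows.txt && python3 drive.py rows.txt|sed -n '1,2p;4,6p'; python3 - <<'E'
from h import *
p,W=wcloud("wrist");cv2.imwrite("pics/w6.png",p)
m=(W[...,2]>.279)&(W[...,2]<.3)&(abs(W[...,0]-.598)<.04)&(abs(W[...,1]+.131)<.04)
w=W[m];print(m.sum(),cv2.minAreaRect(w[:,:2].astype(np.float32)))
h=(W[...,2]>.17)&(W[...,2]<.225)&(W[...,0]<.55)&(W[...,1]<-.15)
w=W[h];w=w[~np.isnan(w[:,0])];print(h.sum(),w[w[:,2]>.195].mean(0) if len(w) else 0)
E
```

```text
clock: 23.6
tcp_pos: [0.5944, -0.1326, 0.3479]
contact_force: [-5.4, 1.2, 1.2]
grip_width: 0.0093
gripper_force: 32.3
clock: 23.9
tcp_pos: [0.5944, -0.1327, 0.3478]
contact_force: [-5.5, 2.3, 2.9]
grip_width: 0.0091
gripper_force: 32.4
[0.41 1.18 0.03]
shift [-0.0011 -0.0002  0.0028] rot [ 0.0007 -0.0022  0.0054]
clock: 24.2
tcp_pos: [0.5957, -0.1333, 0.348]
contact_force: [0.9, -1.2, -0.1]
grip_width: 0.0496
gripper_force: 0.0
clock: 24.6
tcp_pos: [0.5966, -0.1327, 0.4312]
contact_force: [-0.4, -0.2, 0.6]
grip_width: 0.0498
gripper_force: 0.0
942 ((0.5949398875236511, -0.1341959536075592), (0.009896143339574337, 0.0336354523897171), 83.90022277832031)
1861 [ 0.51121296 -0.19410717  0.2034582 ]
```

```bash
python3 - <<'E'
from h import *
plan(np.array([.504,-.195,.253])-.005*bx,down(YAW+np.pi/2))
st()
E
```

```text
shift [ 0.0905 -0.0715  0.1758] rot [0.0006 0.0035 0.0049]
24.65 [ 0.596  -0.133   0.4292] F [-0.3  0.3  0.4] w 0.0498 g 0.0
```

```bash
echo '[[0.036,-0.029,0,0,0,0],[0.072,-0.058,0,0,0,0],[0.0905,-0.0715,0,0,0,0],[0.0905,-0.0715,0.04,0,0.003,0.004],[0.0905,-0.0715,0.07,0,0.003,0.004]]' > rows.txt && python3 drive.py rows.txt|sed -n '1,2p;4p';  python3 - <<'E'
from h import *
plan(np.array([.504,-.195,.253])-.005*bx,down(YAW+np.pi/2))
st()
p,W=wcloud("wrist");cv2.imwrite("pics/w7.png",p)
h=(W[...,2]>.18)&(W[...,2]<.225)&(W[...,0]<.535)&(W[...,0]>.47)&(abs(W[...,1]+.195)<.02)
w=W[h];print(h.sum(),w.min(0),w.max(0),cv2.minAreaRect(w[:,:2].astype(np.float32)))
E
```

```text
clock: 25.15
tcp_pos: [0.4963, -0.1959, 0.3556]
contact_force: [-0.1, 0.2, 0.1]
shift [-0.0029  0.0018  0.1026] rot [-0.0003 -0.0036 -0.002 ]
25.15 [ 0.4963 -0.1959  0.3556] F [-0.1  0.2  0.1] w 0.0502 g 0.0
2022 [ 0.4759812  -0.20597757  0.18658173] [ 0.53497571 -0.17508448  0.20776398] ((0.5054688453674316, -0.19059912860393524), (0.058989718556404114, 0.030893081799149513), 0.14518389105796814)
```

View pics/w7.png

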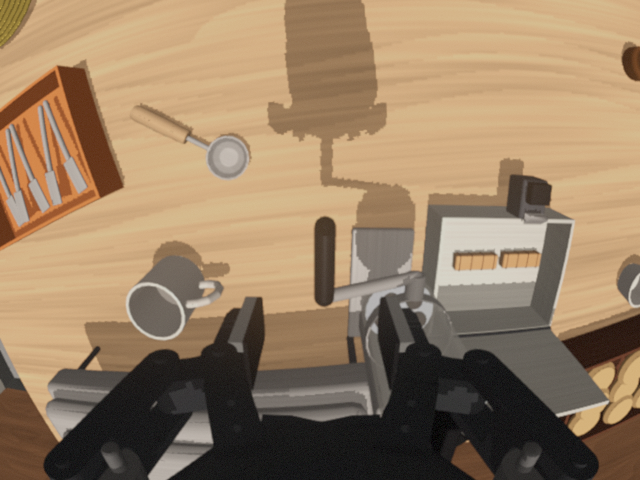

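```bash
echo '[[-0.001,0.002,0.04,0,0,0],[-0.001,0.002,0.08,0,0,0],[-0.001,0.002,0.1,0,0,0],[-0.001,0.002,0.1,0,0,0]]' > rows.txt && python3 drive.py rows.txt|sed -n '1,2p;4p'; echo '[[0,0,0,0,0,0],[0,0,0,0,0,0],[0,0,0,0,0,0],[0,0,0,0,0,0],[0,0,0,0,0,0]]' > rows.txt && python3 drive.py rows.txt 0 30|sed -n '1,2p;4,6p'; python3 - <<'E'
from h import *
st();o=r.get_obs()["tcp_pos"]
for a in np.radians([155,140,125,110,95,80,65,50,42]):
    d=.08*np.array([np.cos(a)-np.cos(np.radians(155)),np.sin(a)-np.sin(np.radians(155))]);print(np.degrees(a).round(),"y",d[0].round(4),"z",(-d[1]).round(4))
plan(o,down(YAW+np.pi/2))
E
```

```text
clock: 25.6
tcp_pos: [0.4969, -0.1923, 0.2547]
contact_force: [-0.5, -0.6, 0.8]
clock: 26.1
tcp_pos: [0.4996, -0.1937, 0.2594]
contact_force: [-0.9, -4.3, 7.2]
grip_width: 0.0126
gripper_force: 30.2
26.1 [ 0.4996 -0.1937  0.2594] F [-0.9 -4.3  7.2] w 0.0126 g 30.2
155.0 y 0.0 z -0.0
140.0 y 0.0112 z -0.0176
125.0 y 0.0266 z -0.0317
110.0 y 0.0451 z -0.0414
95.0 y 0.0655 z -0.0459
80.0 y 0.0864 z -0.045
65.0 y 0.1063 z -0.0387
50.0 y 0.1239 z -0.0275
42.0 y 0.132 z -0.0197
shift [0. 0. 0.] rot [-0.0015  0.0002 -0.0003]
```

```bash
echo '[[0,0.007,-0.013,0,0,0],[0,0.016,-0.0235,0,0,0],[0,0.0266,-0.0325,0,0,0],[0,0.0387,-0.0395,0,0,0],[0,0.0518,-0.0445,0,0,0]]' > rows.txt && python3 drive.py rows.txt|sed -n '1,2p;4,6p'; echo '[[0,0.0137,-0.0021,0,0,0],[0,0.0276,-0.0018,0,0,0],[0,0.0412,0.0015,0,0,0],[0,0.054,0.0076,0,0,0],[0,0.0659,0.0164,0,0,0]]' > rows.txt && python3 drive.py rows.txt|sed -n '1,2p;4,6p'
```

```text
clock: 26.6
tcp_pos: [0.5055, -0.1458, 0.305]
contact_force: [1.3, -9.1, 4.7]
grip_width: 0.0129
gripper_force: 29.3
clock: 27.1
tcp_pos: [0.5139, -0.0752, 0.2884]
contact_force: [4.2, -5.3, 4.7]
grip_width: 0.0129
gripper_force: 33.4
```

```bash
echo '[[0,0.007,0.003,0,0,0],[0,0.0115,0.007,0,0,0],[0,0.0145,0.0095,0,0,0],[0,0.0145,0.0095,0,0,0]]' > rows.txt && python3 drive.py rows.txt|sed -n '1,2p;4,6p';python3 - <<'E'
from h import *
p,W=wcloud("side");cv2.imwrite("pics/s8.png",cv2.resize(p[140:320,220:400],None,fx=3.3,fy=3.3,interpolation=cv2.INTER_CUBIC))
E
```

```text
clock: 27.5
tcp_pos: [0.5155, -0.062, 0.2777]
contact_force: [6.7, -3.8, -1.8]
grip_width: 0.0128
gripper_force: 31.6
```

View pics/s8.png

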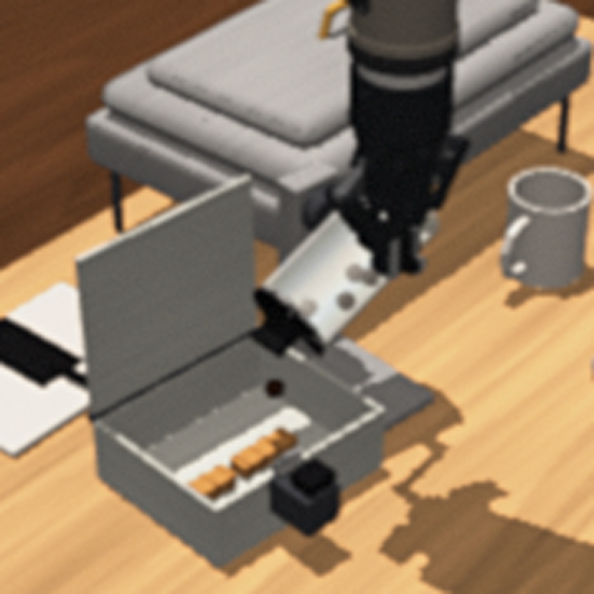

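```bash
cat > nuts.py <<'E'
from h import *
def dark(n,tag):
    p,W=wcloud(n);cv2.imwrite(f"pics/{tag}.png",p)
    hsv=cv2.cvtColor(p,cv2.COLOR_BGR2HSV)
    m=(p[...,2].astype(int)<110)&(p[...,2].astype(int)>p[...,0].astype(int)+12)
    for nm,z,(x0,x1,y0,y1) in(("box",(.0,.058),(.535,.69,-.09,.11)),("jar",(.08,.25),(.55,.64,-.2,.0))):
        k=m&(W[...,2]>z[0])&(W[...,2]<z[1])&(W[...,0]>x0)&(W[...,0]<x1)&(W[...,1]>y0)&(W[...,1]<y1)
        nn,l,s,c=cv2.connectedComponentsWithStats(k.astype(np.uint8))
        print(n,nm,[(c[i].round().astype(int).tolist(),int(s[i,4]),np.median(W[l==i],0).round(3).tolist()) for i in range(1,nn) if s[i,4]>8])
E
echo '[[0,0.0005,0.0005,0,0,0],[0,0.0005,0.0005,0,0,0],[0,0.0005,0.0005,0,0,0],[0,0.0005,0.0005,0,0,0],[0,0.0005,0.0005,0,0,0]]' > rows.txt && python3 drive.py rows.txt|sed -n '1,2p;4,6p'
echo '[[0,-0.008,-0.0085,0,0,0],[0,-0.0164,-0.0144,0,0,0],[0,-0.0257,-0.019,0,0,0],[0,-0.0164,-0.0144,0,0,0],[0,-0.008,-0.0085,0,0,0]]' > rows.txt && python3 drive.py rows.txt|sed -n '1,2p;4,6p'
echo '[[0,0.008,0.0085,0,0,0],[0,0.008,0.0085,0,0,0],[0,-0.008,-0.002,0,0,0],[0,0.009,0.0085,0,0,0],[0,0.009,0.0085,0,0,0]]' > rows.txt && python3 drive.py rows.txt|sed -n '1,2p;4,6p'
python3 -c "
from nuts import *
dark('side','n1');dark('scene','n2')"
```

```text
clock: 28.05
tcp_pos: [0.5155, -0.0618, 0.2774]
contact_force: [6.4, -3.5, 0.3]
grip_width: 0.0127
gripper_force: 31.8
clock: 28.55
tcp_pos: [0.5144, -0.0694, 0.2863]
contact_force: [2.5, -2.5, 5.9]
grip_width: 0.0125
gripper_force: 31.5
clock: 29.05
tcp_pos: [0.5152, -0.0611, 0.2773]
contact_force: [2.4, -7.1, 3.5]
grip_width: 0.0126
gripper_force: 32.3
side box [([301, 279], 38, [0.596, -0.005, 0.011]), ([287, 288], 17, [0.6, 0.047, 0.01])]
side jar []
scene box [([359, 282], 30, [0.577, 0.091, 0.017]), ([327, 316], 37, [0.606, -0.039, 0.015])]
scene jar [([294, 265], 12, [0.551, -0.091, 0.196]), ([287, 316], 17, [0.625, -0.166, 0.167])]
```

```bash

echo '[[0,-0.0164,-0.0144,0,0,0],[0,-0.0257,-0.019,0,0,0],[0,-0.0128,-0.0115,0,0,0],[0,0.001,0.001,0,0,0],[0,0.001,0.001,0,0,0]]' > rows.txt && python3 drive.py rows.txt|sed -n '2p;4p'
echo '[[0,-0.0164,-0.0144,0,0,0],[0,-0.0257,-0.019,0,0,0],[0,-0.0128,-0.0115,0,0,0],[0,0,0,0,0,0],[0,0,0,0,0,0]]' > rows.txt && python3 drive.py rows.txt|sed -n '2p;4p'
echo '[[0,-0.0164,-0.0144,0,0,0],[0,-0.0257,-0.019,0,0,0],[0,-0.0128,-0.0115,0,0,0],[0,0,0,0,0,0],[0,0,0,0,0,0]]' > rows.txt && python3 drive.py rows.txt|sed -n '2p;4p'
echo '[[0,0,0,0,0,0],[0,0,0,0,0,0],[0,0,0,0,0,0],[0,0,0,0,0,0],[0,0,0,0,0,0]]' > rows.txt && python3 drive.py rows.txt|sed -n '1,2p;4,5p'
python3 -c "
from nuts import *
dark('side','n3');dark('scene','n4')
a=cv2.imread('pics/n3.png')[190:310,250:370];b=cv2.imread('pics/n4.png')[240:360,260:380]
cv2.imwrite('pics/n5.png',np.hstack([cv2.resize(i,(400,400),interpolation=cv2.INTER_CUBIC) for i in(a,b)]))"
```

```text
tcp_pos: [0.5154, -0.061, 0.2761]
contact_force: [4.1, -9.5, 4.0]
tcp_pos: [0.5151, -0.061, 0.2763]
contact_force: [2.2, -9.1, 7.5]
tcp_pos: [0.5149, -0.0609, 0.2763]
contact_force: [1.5, -9.3, 8.0]
clock: 31.15
tcp_pos: [0.5149, -0.0611, 0.2763]
contact_force: [0.9, -8.1, 6.5]
grip_width: 0.0125
side box [([301, 279], 40, [0.595, -0.001, 0.012]), ([287, 288], 16, [0.599, 0.047, 0.011])]
side jar []
scene box [([359, 282], 30, [0.577, 0.091, 0.018]), ([327, 316], 37, [0.605, -0.039, 0.016]), ([327, 345], 11, [0.663, -0.085, 0.008])]
scene jar [([295, 265], 10, [0.552, -0.089, 0.197]), ([289, 315], 11, [0.625, -0.16, 0.164])]
```

View pics/n5.png

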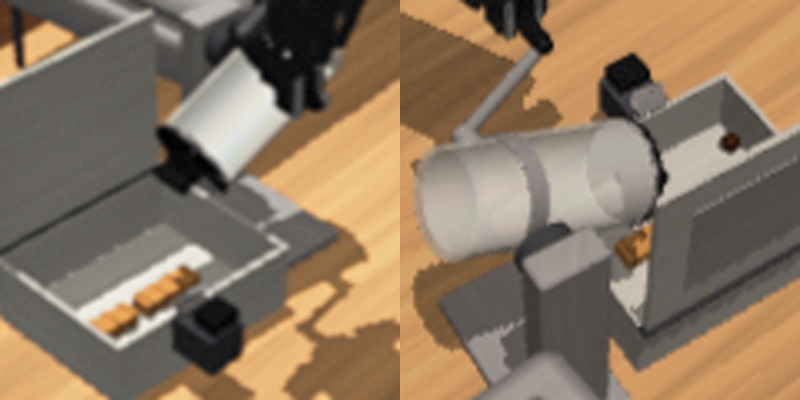

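```bash
echo '[[0,-0.01,-0.01,0,0,0],[0,-0.0213,-0.0179,0,0,0],[0,-0.0339,-0.0238,0,0,0],[0,-0.0474,-0.0274,0,0,0],[0,-0.0613,-0.0286,0,0,0]]' > rows.txt && python3 drive.py rows.txt|sed -n '1,2p;4,6p'; echo '[[0,-0.0139,0.0012,0,0,0],[0,-0.0274,0.0048,0,0,0],[0,-0.04,0.0107,0,0,0],[0,-0.0514,0.0187,0,0,0],[0,-0.0613,0.0286,0,0,0]]' > rows.txt && python3 drive.py rows.txt|sed -n '1,2p;4,6p'; echo '[[0,-0.005,0.006,0,0,0],[0,-0.008,0.0114,0,0,0],[0,-0.0112,0.0176,0,0,0],[0,-0.0122,0.02,0,0,0],[0,-0.0122,0.02,0,0,0]]' > rows.txt && python3 drive.py rows.txt|sed -n '1,2p;4,6p'
```

```text
clock: 31.75
tcp_pos: [0.5085, -0.1142, 0.3065]
contact_force: [-2.2, 10.5, 9.1]
grip_width: 0.0124
gripper_force: 31.9
clock: 32.25
tcp_pos: [0.5006, -0.1794, 0.2761]
contact_force: [-2.3, 3.7, 6.8]
grip_width: 0.0127
gripper_force: 36.3
clock: 32.75
tcp_pos: [0.499, -0.1926, 0.2553]
contact_force: [-0.3, -1.2, 1.0]
grip_width: 0.013
gripper_force: 37.7
```

```bash
echo '[[0,-0.002,0.003,0,0,0],[0,-0.003,0.007,0,0,0],[0,-0.003,0.007,0,0,0]]' > rows.txt && python3 drive.py rows.txt|sed -n '1,2p;4,6p'; echo '[[0,0,0.004,0,0,0],[0,0,0.004,0,0,0]]' > rows.txt && python3 drive.py rows.txt|sed -n '1,2p;4,6p'; python3 - <<'E'
from h import *
p,W=wcloud("side");cv2.imwrite("pics/s9.png",p)
h=(W[...,2]>.279)&(W[...,2]<.31)&(abs(W[...,0]-.598)<.04)&(abs(W[...,1]+.131)<.05)
w=W[h];print(h.sum(),w.mean(0))
g=(W[...,2]>.25)&(W[...,2]<.279)&(abs(W[...,0]-.598)<.045)&(abs(W[...,1]+.131)<.05)
w=W[g];A=np.c_[w[:,:2]-[.595,-.134],np.ones(len(w))];print(g.sum(),np.linalg.lstsq(A,w[:,2],rcond=None)[0])
E
```

```text
clock: 33.05
tcp_pos: [0.4996, -0.194, 0.251]
contact_force: [-7.5, 3.7, 25.5]
grip_width: 0.0126
gripper_force: 41.1
clock: 33.25
tcp_pos: [0.5008, -0.1941, 0.2489]
contact_force: [-10.8, 3.2, 38.1]
grip_width: 0.0125
gripper_force: 43.9
70 [ 0.59145649 -0.12750425  0.28710682]
356 [ 0.05203525 -0.14964455  0.26499204]
```

```bash
echo '[[0,0,-0.006,0,0,0],[0,0,-0.009,0,0,0],[0,0,-0.009,0,0,0]]' > rows.txt && python3 drive.py rows.txt|sed -n '2p;4,6p'; echo '[[0,0,0,0,0,0],[0,0,0,0,0,0],[0,0,0,0,0,0]]' > rows.txt && python3 drive.py rows.txt 0.05|sed -n '1,2p;4,6p'; echo '[[0,0,-0.03,0,0,0],[0,0,-0.07,0,0,0],[0,0,-0.12,0,0,0],[0,0,-0.165,0,0,0],[0,0,-0.165,0,0,0]]' > rows.txt && python3 drive.py rows.txt|sed -n '1,2p;4,6p'; python3 - <<'E'
from h import *
p,W=wcloud("side")
for z0,z1 in((.25,.279),):
    g=(W[...,2]>z0)&(W[...,2]<z1)&(abs(W[...,0]-.598)<.045)&(abs(W[...,1]+.131)<.05);w=W[g]
    A=np.c_[w[:,:2]-[.595,-.134],np.ones(len(w))];print(g.sum(),np.linalg.lstsq(A,w[:,2],rcond=None)[0])
p,W=wcloud("wrist")
h=(W[...,2]>.18)&(W[...,2]<.225)&(W[...,0]<.52)&(W[...,0]>.47)&(abs(W[...,1]+.195)<.03)
print(W[h].max(0),np.median(W[h],0))
plan([.60,.01,.42],down(YAW))
E
```

```text
tcp_pos: [0.5008, -0.1924, 0.2537]
contact_force: [7.8, 6.5, -5.4]
grip_width: 0.0129
gripper_force: 40.1
clock: 33.9
tcp_pos: [0.498, -0.1958, 0.2527]
contact_force: [0.3, 0.2, 0.6]
grip_width: 0.0498
gripper_force: 0.0
clock: 34.4
tcp_pos: [0.5011, -0.1955, 0.424]
contact_force: [0.7, 0.5, -0.2]
grip_width: 0.0501
gripper_force: 0.0
361 [ 0.0540291  -0.18016019  0.26619104]
[ 0.51997789 -0.18489266  0.21177161] [ 0.4974745  -0.19303151  0.20888642]
shift [-0.0776  0.2159 -0.0016] rot [-1.1000e-03 -4.0000e-04  1.5712e+00]
```

```bash
echo '[[0,0,0.04,0,0,0],[0,0,0.08,0,0,0],[0,0,0.12,0,0,0],[0,0,0.135,0,0,0],[0,0,0.135,0,0,0]]' > rows.txt && python3 drive.py rows.txt 0|sed -n '1,2p;4,6p'; echo '[[0,0,0.003,0,0,0],[0,0,0.006,0,0,0],[0,0,0.006,0,0,0]]' > rows.txt && python3 drive.py rows.txt|sed -n '1,2p;4,4p'; echo '[[0,0,0.003,0,0,0],[0,0,0.003,0,0,0]]' > rows.txt && python3 drive.py rows.txt|sed -n '1,2p;4,4p'
```

```text
clock: 35.0
tcp_pos: [0.4973, -0.1956, 0.2807]
contact_force: [0.1, -0.9, 0.0]
grip_width: 0.0001
gripper_force: 0.0
clock: 35.3
tcp_pos: [0.4988, -0.1954, 0.2783]
contact_force: [-5.4, 1.0, 10.0]
clock: 35.5
tcp_pos: [0.499, -0.1953, 0.2778]
contact_force: [-13.3, 2.5, 33.1]
```

```bash
echo '[[0,0,-0.05,0,0,0],[0,0,-0.1,0,0,0],[0,0,-0.15,0,0,0],[-0.02,0.04,-0.155,0,0,0.15],[-0.04,0.08,-0.155,0,0,0.3]]' > rows.txt && python3 drive.py rows.txt|sed -n '1,2p;4p';python3 -c "
from h import *
plan([.57,-.01,.43],down(YAW))"
```

```text
clock: 36.0
tcp_pos: [0.5465, -0.1253, 0.4314]
contact_force: [0.8, -0.0, -0.2]
shift [0.0236 0.1153 0.0014] rot [0.0013 0.0021 1.2794]
```

```bash
echo '[[0.006,0.029,0,0,0,0.15],[0.012,0.058,0,0,0,0.3],[0.018,0.087,0,0,0,0.45],[0.023,0.115,0,0,0,0.6],[0.023,0.115,0,0,0,0.75]]' > rows.txt && python3 drive.py rows.txt|sed -n '1,2p;4p';echo '[[0,0,0,0,0,0.15],[0,0,0,0,0,0.3],[0,0,0,0,0,0.45],[0,0,0,0,0,0.53],[0,0,0,0,0,0.53]]' > rows.txt && python3 drive.py rows.txt|sed -n '1,2p;4p'; python3 - <<'E'
from nuts import *
dark("wrist","n6");dark("side","n7")
p,W=wcloud("wrist")
g=(W[...,2]>.262)&(W[...,2]<.270)&(np.hypot(W[...,0]-.595,W[...,1]+.134)<.036);w=W[g]
A=np.c_[w[:,:2]-[.595,-.134],np.ones(len(w))];print("disc",g.sum(),np.linalg.lstsq(A,w[:,2],rcond=None)[0])
m=(W[...,2]>.06)&(W[...,0]>.71)&(W[...,0]<.9)&(W[...,1]>-.12)&(W[...,1]<.12)
w=W[m];print(m.sum(),w.min(0) if len(w) else 0,w.max(0) if len(w) else 0)
l=(W[...,2]>.1)&(W[...,2]<.25)&(abs(W[...,0]-.7)<.03)&(abs(W[...,1])<.06);w=W[l];print("lid",l.sum(),w.min(0),w.max(0),np.median(w,0))
c=p[60:360,180:520];cv2.imwrite("pics/n8.png",cv2.resize(c,(680,600)))
E
```

```text
clock: 36.5
tcp_pos: [0.5682, -0.0034, 0.4295]
contact_force: [0.4, 0.3, 0.0]
clock: 37.0
tcp_pos: [0.5682, -0.0086, 0.4292]
contact_force: [0.2, 0.1, -0.4]
wrist box [([318, 101], 96, [0.576, 0.092, 0.018]), ([350, 101], 110, [0.614, 0.088, 0.032]), ([376, 107], 206, [0.649, 0.079, 0.018]), ([405, 98], 11, [0.683, 0.088, 0.036]), ([402, 107], 101, [0.682, 0.077, 0.018]), ([412, 131], 77, [0.689, 0.047, 0.035]), ([413, 141], 14, [0.688, 0.032, 0.048]), ([409, 145], 9, [0.687, 0.027, 0.021]), ([413, 152], 9, [0.686, 0.019, 0.048]), ([388, 230], 213, [0.651, -0.082, 0.035]), ([346, 230], 13, [0.595, -0.075, 0.038]), ([363, 228], 9, [0.618, -0.077, 0.031]), ([356, 232], 11, [0.607, -0.077, 0.047])]
wrist jar [([340, 295], 9, [0.578, -0.101, 0.167]), ([400, 333], 14, [0.639, -0.154, 0.177])]
side box [([300, 280], 32, [0.596, -0.0, 0.011]), ([287, 288], 16, [0.6, 0.048, 0.013])]
side jar [([345, 212], 10, [0.56, -0.142, 0.173])]
disc 0 [0. 0. 0.]
0 0 0
lid 5767 [ 0.68222384 -0.0599944   0.10000849] [0.70332607 0.05999149 0.21251557] [0.69145282 0.00279502 0.17400972]
```

View pics/n8.png

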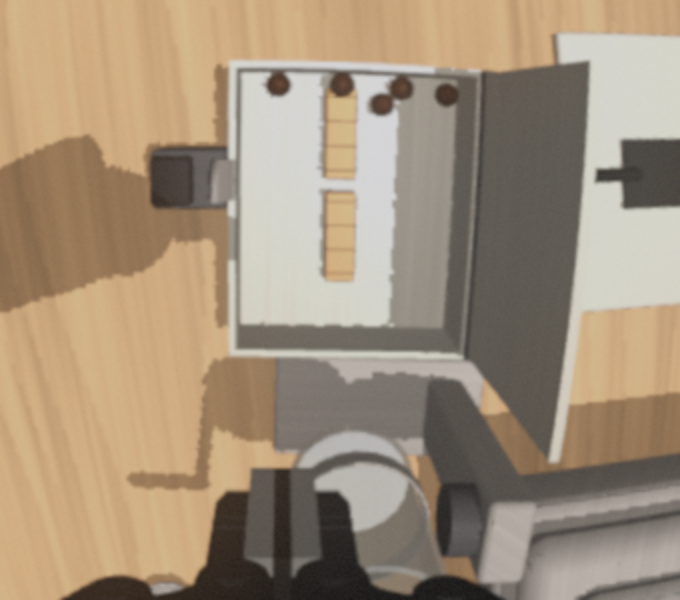

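```bash
echo '[[-0.002,0.042,0,0,0,0],[-0.004,0.084,0,0,0,0],[-0.006,0.126,0,0,0,0],[-0.007,0.165,0,0,0,0],[-0.007,0.165,0,0,0,0]]' > rows.txt && python3 drive.py rows.txt|sed -n '1,2p;4p';python3 -c "
from h import *
H=np.array([.690,.003,.0605])
plan(H+.045*bx-.012*by+[0,0,.188],down(YAW))
plan(H+.023*bx-.012*by+[0,0,.188],down(YAW))"
```

```text
clock: 37.65
tcp_pos: [0.7349, -0.0339, 0.4249]
contact_force: [0.3, -0.2, -0.8]
shift [ 0.0193 -0.0027  0.1765] rot [-0.0049 -0.002   0.0104]
shift [ 0.0196 -0.0247  0.1766] rot [-0.0049 -0.002   0.0104]
```

```bash
echo '[[0.019,-0.001,0.04,0,0,0.01],[0.019,-0.001,0.08,0,0,0.01],[0.019,-0.001,0.12,0,0,0.01],[0.019,-0.001,0.16,0,0,0.01],[0.019,-0.001,0.1765,0,0,0.01]]' > rows.txt && python3 drive.py rows.txt|sed -n '1,2p;4p';echo '[[0,-0.01,0,0,0,0],[0,-0.018,0,0,0,0],[0,-0.022,0,0,0,0],[0,-0.024,0,0,0,0],[0,-0.024,0,0,0,0]]' > rows.txt && python3 drive.py rows.txt|sed -n '1,2p;4p';python3 -c "
from h import *
H=np.array([.690,.003,.0605]);o=r.get_obs()['tcp_pos']-H;print(o@bx,o@by,o[2]-.073)
plan(H+(-.015+.0145)*bx-.015*by+[0,0,.116+.073],down(YAW))"
```

```text
clock: 38.15
tcp_pos: [0.73, -0.0137, 0.2475]
contact_force: [-1.0, -0.2, -0.6]
clock: 38.65
tcp_pos: [0.709, -0.0102, 0.2541]
contact_force: [0.7, 0.3, 2.0]
0.020332989038879274 -0.011045170373114997 0.12059264076944616
shift [-0.0039 -0.0208  0.0046] rot [ 0.0011 -0.0012  0.0012]
```

```bash
echo '[[-0.002,-0.0095,0.003,0,0,0],[-0.004,-0.021,0.0045,0,0,0],[-0.004,-0.0325,0.0055,0,0,0],[-0.004,-0.044,0.008,0,0,0],[-0.004,-0.056,0.0115,0,0,0]]' > rows.txt && python3 drive.py rows.txt|sed -n '1,2p;4p';python3 -c "
from h import *
H=np.array([.690,.003,.0605]);o=r.get_obs()['tcp_pos']-H;print(o@bx-.0145,o@by,o[2]-.073)
p,W=wcloud('side')
l=(W[...,2]>.07)&(W[...,2]<.25)&(W[...,0]>.55)&(W[...,0]<.71)&(W[...,1]>.03)&(W[...,1]<.09);w=W[l]-H;q=np.c_[-(w@bx),w[:,2]];a=np.arctan2(q[:,1],q[:,0]);print(l.sum(),np.median(a))"
```

```text
clock: 39.15
tcp_pos: [0.6515, -0.0085, 0.2405]
contact_force: [1.8, -1.0, -1.2]
-0.051450697748019664 -0.01570577331579569 0.10698863134561072
471 1.1085733971036562
```

```bash
echo '[[0,-0.0097,0.0025,0,0,0],[0,-0.0204,0.0083,0,0,0],[0,-0.0306,0.0153,0,0,0],[0,-0.0401,0.0233,0,0,0],[0,-0.0489,0.0323,0,0,0]]' > rows.txt && python3 drive.py rows.txt|sed -n '1,2p;4p';python3 -c "
from h import *
H=np.array([.690,.003,.0605]);o=r.get_obs()['tcp_pos']-H;print(o@bx-.0145,o@by,o[2]-.073)"
```

```text
clock: 39.7
tcp_pos: [0.603, -0.0028, 0.2081]
contact_force: [2.2, -0.5, 1.1]
-0.100282025171804 -0.015479937662239087 0.07463956792784825
```

```bash
echo '[[0,-0.0079,0.0098,0,0,0],[0,-0.0148,0.0205,0,0,0],[0,-0.0205,0.032,0,0,0],[0,-0.0251,0.0441,0,0,0],[0,-0.0272,0.053,0,0,0]]' > rows.txt && python3 drive.py rows.txt|sed -n '1,2p;4p';python3 -c "
from h import *
H=np.array([.690,.003,.0605]);o=r.get_obs()['tcp_pos']-H;print(o@bx-.0145,o@by,o[2]-.073)"
```

```text
clock: 40.2
tcp_pos: [0.5755, 0.0004, 0.1541]
contact_force: [1.1, 0.3, 0.4]
-0.12799416326710575 -0.015318081968787974 0.020639197582846117
```

Now press down until the catch snaps.

```bash
echo '[[0,-0.001,0.005,0,0,0],[0,-0.001,0.01,0,0,0],[0,-0.001,0.013,0,0,0],[0,-0.001,0.013,0,0,0]]' > rows.txt && python3 drive.py rows.txt|sed -n '1,2p;4p';echo '[[0,0,0.002,0,0,0],[0,0,0.003,0,0,0],[0,0,0.003,0,0,0]]' > rows.txt && python3 drive.py rows.txt|sed -n '1,2p;4p';echo '[[0,0,0.002,0,0,0],[0,0,0.003,0,0,0],[0,0,0.003,0,0,0]]' > rows.txt && python3 drive.py rows.txt|sed -n '1,2p;4p'
```

```text
clock: 40.6
tcp_pos: [0.5751, 0.0005, 0.142]
contact_force: [0.2, 0.3, -0.0]
clock: 40.9
tcp_pos: [0.5756, 0.0005, 0.1397]
contact_force: [0.5, 0.0, 1.2]
clock: 41.2
tcp_pos: [0.5756, 0.0005, 0.1374]
contact_force: [-2.7, -0.8, 11.5]
```

```bash
echo '[[0,0,0.002,0,0,0],[0,0,0.002,0,0,0],[0,0,0.002,0,0,0]]' > rows.txt && python3 drive.py rows.txt|sed -n '1,2p;4p';echo '[[0,0,-0.002,0,0,0],[0,0,-0.005,0,0,0],[0,0,-0.008,0,0,0],[0,0,-0.01,0,0,0],[0,0,-0.01,0,0,0]]' > rows.txt && python3 drive.py rows.txt|sed -n '1,2p;4p';python3 -c "
from h import *
H=np.array([.690,.003,.0605])
p,W=wcloud('side')
l=(W[...,2]>.055)&(W[...,2]<.09)&(W[...,0]>.56)&(W[...,0]<.69)&(W[...,1]>.05)&(W[...,1]<.09);w=W[l];A=np.c_[(w-H)@bx,np.ones(len(w))];print(l.sum(),np.linalg.lstsq(A,w[:,2],rcond=None)[0])"
```

```text
clock: 41.5
tcp_pos: [0.5756, 0.0006, 0.1366]
contact_force: [-7.3, -2.2, 23.2]
clock: 42.0
tcp_pos: [0.5754, 0.0004, 0.1445]
contact_force: [0.6, 0.7, 0.1]
484 [-0.01214876  0.06486891]
```

```bash
echo '[[0,0,-0.01,0,0,0],[0,0,-0.02,0,0,0],[0,0,-0.03,0,0,0],[0,0,-0.04,0,0,0],[0,0,-0.05,0,0,0]]' > rows.txt && python3 drive.py rows.txt|sed -n '1,2p;4p';echo '[[0,0,-0.05,0,0,0],[0,0,-0.1,0,0,0],[0,0,-0.15,0,0,0],[0.03,0,-0.2,0,0,0],[0.07,0,-0.22,0,0,0]]' > rows.txt && python3 drive.py rows.txt|sed -n '1,2p;4p';python3 - <<'E'
from h import *
H=np.array([.690,.003,.0605])
for n in("side","wrist"):
    p,W=wcloud(n);cv2.imwrite(f"pics/z{n}.png",p)
    l=(W[...,2]>.055)&(W[...,2]<.09)&(W[...,0]>.56)&(W[...,0]<.685)&(W[...,1]>-.05)&(W[...,1]<.09);w=W[l];A=np.c_[(w-H)@bx,np.ones(len(w))];print(n,l.sum(),np.linalg.lstsq(A,w[:,2],rcond=None)[0])
    for nm,z in(("disc",(.262,.27)),("knob",(.282,.3))):
        g=(W[...,2]>z[0])&(W[...,2]<z[1])&(np.hypot(W[...,0]-.595,W[...,1]+.134)<.045);w=W[g]
        if len(w)>20:A=np.c_[w[:,:2]-[.595,-.134],np.ones(len(w))];print(nm,g.sum(),np.linalg.lstsq(A,w[:,2],rcond=None)[0].round(4),w.mean(0).round(4),cv2.minAreaRect(w[:,:2].astype(np.float32)))
p,W=wcloud("scene")
for nm,z in(("disc",(.26,.275)),("knob",(.282,.3))):
    g=(W[...,2]>z[0])&(W[...,2]<z[1])&(np.hypot(W[...,0]-.595,W[...,1]+.134)<.045);w=W[g]
    if len(w)>20:A=np.c_[w[:,:2]-[.595,-.134],np.ones(len(w))];print(nm,g.sum(),np.linalg.lstsq(A,w[:,2],rcond=None)[0].round(4),w.mean(0).round(4))
E
```

```text
clock: 42.55
tcp_pos: [0.5756, 0.0004, 0.1957]
contact_force: [1.4, 0.1, 1.1]
clock: 43.05
tcp_pos: [0.5844, 0.0658, 0.4181]
contact_force: [0.4, 1.1, 0.1]
side 1556 [-0.00693571  0.06539074]
disc 195 [0.01   0.009  0.2653] [ 0.5886 -0.1316  0.2653] ((0.5932201147079468, -0.13590092957019806), (0.06426768004894257, 0.07665099948644638), 86.53645324707031)
knob 56 [-0.0072 -0.2088  0.2897] [ 0.5922 -0.128   0.2885] ((0.5943226218223572, -0.1286442130804062), (0.01411038264632225, 0.035270676016807556), 82.09947204589844)
wrist 11157 [-0.00642056  0.06603912]
disc 640 [ 0.0088 -0.0013  0.2662] [ 0.6006 -0.1435  0.2663]
knob 105 [-0.0132  0.4932  0.2909] [ 0.5983 -0.135   0.2903]
```

```bash
python3 -c "
from bench import r
print(r.hand_in())"
```

```text
the job is handed in; nothing more can be done
None
```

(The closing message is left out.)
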